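# Set up the counter-top slicer: spacer sleeve and guide bar

## Robot

A 7-joint arm with a two-finger parallel gripper is mounted at the origin on the work surface. World frame = base frame: x ahead of the robot, y to its left, z up, the work surface at z = 0. Lengths are in m, angles in rad, forces in N, time in s.
With the tool pointing down it reaches from about 0.425 to 0.925 m from the base axis. Payload 6.8 kg.
Tool frame: the origin (TCP) lies at the very end of the fingers, on their centre line; the grasp point (between the pads) lies 19 mm behind it; z points along the fingers, y is the line along which they close (so a half turn about z gives the same grasp; the last joint's range is limited). The gripper opens to 85 mm and grips with 20 to 120 N. Pads are 22 mm wide; open, the fingers measure 114 mm over their backs; the gripper's body (76 mm by 85 mm) begins 54 mm behind the grasp point. The pads swing forward as they close: fully open they stand 13 mm farther back than shut.
Start: joints at [1.119, 0.477, 0.022, 1.555, -0.011, 1.109, -0.083], TCP at [0.228, -0.636, 0.231] pointing down, gripper open.
Joint ranges: [-2.96, 2.96], [-0.34, 2.1], [-1.41, 1.46], [0.24, 2.44], [-1.37, 4.51], [0.17, 1.92], [-2.96, 2.96]. Speed limits (rad/s): [2.39, 2.39, 3.14, 3.14, 3.14, 3.14, 3.14].

## Interface

Orientations are given as [roll, pitch, yaw] about the fixed x, y, z axes, in that order (R = Rz(yaw) Ry(pitch) Rx(roll)).
In Python, from cell import robot, vision gives the robot as it stands.
- The arm moves only by the tool move_arm, never from a script. Its argument "rows" is a list of rows, each a list of 3 entries, a list of its own where there are three numbers: the shift along the tool's x, y, z in m, then the turn, a rotation vector about the tool's x, y, z in degrees, then the finger opening in m, from 0 to 0.0854. A call has 1 to 5 rows; each row is the pose to reach, as a shift and turn from the pose commanded when the call began, along the tool's axes at that moment; what a row does not reach only later rows make up. A row lasts 1/8 s, in which the tool goes at most 62.5 mm and 10.7 degrees, less where a joint would pass 70% of its speed; a pose out of reach is approached as far as the arm can. A call with a gripper value outside its range is refused whole. The fingers move at their own pace and stop on an object; "squeeze" is the grip in N (left out, the last holds). Time passes only in rows, so rows that repeat a pose let the fingers close. It gives the time, the measured TCP pose, the force, the opening and the grip force at its end, in the units of the state.
- robot.state(): the state, without advancing time (a new reading comes with each control period).
- vision.grab_frame(name): name is "scene" or "top" or "wrist"; returns a dict with "pixels" (420x560x3 uint8, red, green, blue), "intrinsics" (3x3 intrinsics, pixels), "extrinsics" (4x4, takes a point from world to camera coordinates); the wrist camera has in their place "tool_from_camera" (4x4, takes a point from camera to tool coordinates, whose origin is the TCP and whose axes are the flange's). Camera axes: x right, y down, z forward; pixel columns grow to the right and rows downward; lengths in m; the calibration is good to about 2 mm. A picture is of the moment at which its call begins: read the wrist's pose just before it. There is no depth.
- robot.finish_job(): hands the job in; it is judged then, once.
Trained networks look in a picture, given as the dict that the camera call returned (one of the last four; its "shot" number tells which), for a name from the list of things; names that differ only in an ending like _2 or _b are one class to them, and where a whole thing is asked for, a point or a joint stands for the part that bears it (a point fixed in the world has none). Each returns a list of dicts, best first, with "score" (0 to 1); they miss things now and then, are a little off and sometimes report something else, mostly with a low value. They report only what shows in the picture. A call takes as long as a camera call. They do not tell look-alikes from the thing itself.
- vision.find_in(picture, thing): "extent" ([left, top, width, height] in pixels, round what is visible of it).
The state is a dict: "time_s": time; "joint_pos": joint angles; "dq": joint speeds; "joint_torque": joint torques, N m; "position": TCP position; "orientation": TCP orientation; "wrist_force": force on the tool from outside, world axes, zero at the start; "torque": the same for the moment, N m; "grip_width": finger opening in m; "finger_force": force on a finger pad.
Only numpy, scipy, OpenCV 4.12 (cv2) and the standard library are available. Lean on these libraries where they do the work, as an engineer would, in place of code of your own. Each camera call takes 0.05 s, during which the arm holds its last target. There are 200 camera calls.

## Task

Set up the vegetable slicer: first take the orange spacer sleeve off the slanted drying rack, slide it over the slicer's upright drive shaft and lower it until it sits fully home on the collar, not letting it drop. Then lay the steel guide bar flat on the slicer's deck, flush along the inner face of the black fence and about centred on the fence's length. Leave the other sleeves and the things on the counter where they are.

Things in the scene. Friction and masses are not known exactly. Their poses are not given: they have to be found in the camera images.
- slicer: Fixed silver slicer, on either side of the counter: 180 (x) x 240 (y) mm, flat deck 60 mm up. Origin: centre of underside; x to its back, y to its left, z up. Black fence on the deck's right (-y) edge: 180 mm along x, 20 wide, 18 high. Grey column behind the shaft: 36 mm wide, front face 74 mm behind the shaft axis, top 180 mm above the counter.
- slicer_seat (a point): Foot of the drive shaft: on its axis, on top of the dark collar (diameter 48, 6 mm high) where the sleeve rests; at (-10, 50, 66) mm in the slicer's frame, same axes. The bright steel shaft is 17 mm in diameter and ends 65 mm above this point, the last 7 mm tapering to 10 mm.
- slicer_fence (a point): Middle of the foot of the fence's inner face, at deck level, at (0, -100, 60) mm in the slicer's frame, axes as the slicer's: the face runs along x and looks to +y. With the bar flush the bar's centre is at y = 20 mm here.
- rack: Fixed drying rack on either side of the counter: blue board 100 x 230 mm sloped 35 degrees, low edge at -x, with three steel pegs (16 x 38 mm) square to it, so leaning 35 degrees from vertical towards -x. Peg feet at (0, -75 / 0 / 75, 55) mm. Origin: centre of underside, z up. One sleeve on each peg, foot on the board; which is on which varies.
- sleeve: The orange spacer sleeve: round plastic tube, outer diameter 38, bore 21, length 50 mm, about 60 g. Origin at the centre of one end (the end on the rack's board), z along its axis towards the other end. Either end may go down on the shaft.
- sleeve_mid (a point): Middle of the orange sleeve, on its axis, 25 mm from either end; 25 mm above slicer_seat when fully home.
- bar: The guide bar: flat steel bar 150 (x) x 40 (y) x 10 (z) mm, about 200 g, with a black square knob 22 x 22 mm at the middle of its top, rising from 10 to 40 mm above its underside. Origin at the centre of the underside, z up. It is the same turned end for end. Starts flat on the grey mat in front.
- white_sleeve: White sleeve, outer diameter 38, length 40 mm, on another peg; leave it there. Origin as for the orange sleeve.
- green_sleeve: Green sleeve, outer diameter 38, length 30 mm, on another peg; leave it there. Origin as for the orange sleeve.
- squeeze: Red squeeze bottle, diameter 54, height 190 mm, standing; origin at the centre of its foot. Leave alone.
- shaker: White salt shaker with steel cap, diameter 42, height 80 mm, standing; origin at the centre of its foot. Leave alone.
- syrup: Amber syrup bottle, diameter 60, height 130 mm, standing; origin at the centre of its foot. Leave alone.
- tumbler: Blue ceramic cup, diameter 76, height 90 mm, standing; origin at the centre of its foot. Leave alone.
There are look-alikes about, which are no part of the job. Several things have the shape of the bar; the one meant has the colours described above.

How it is judged:
By the outcome, as a careful person would: the job done as asked, in the order asked, and still so for the second after the job is handed in, with the robot touching nothing.
It also fails if it takes over 67 s, if anything falls off the work surface, if the arm or the gripper's body presses on something with over 40 N, if the wrist force passes 120 N, or if a joint passes its speed limit or range.

## Working session

There is one attempt and no reset: what is moved stays moved. The work goes in short steps, Python scripts to look and compute and a tool call to move; the robot and the scene stay as the last step left them, time stands still between calls to the robot, and variables do not carry over. Pictures are saved under pics/ and viewed, at most 10 in all, crops included, and the job is handed in when it is done.

Besides the shell and the picture viewer there is one more tool, called after "Call:" in YAML: its name, and indented under it one key for each argument. move_arm: Moves the arm, as the interface text tells. Its arguments: {"type":"object","properties":{"rows":{"type":"array"},"squeeze":{"type":"number"}},"required":["rows"]}

```bash
ls; mkdir -p pics
python3 - <<'E'
from cell import robot, vision
import cv2, numpy as np
print(robot.state())
for n in ["scene","top"]:
    f=vision.grab_frame(n)
    cv2.imwrite(f"pics/{n}0.png",f["pixels"][:,:,::-1])
    print(n,f["intrinsics"].tolist(),np.round(f["extrinsics"],4).tolist())
    for t in ["slicer","rack","sleeve","bar","white_sleeve","green_sleeve","squeeze","shaker","syrup","tumbler"]:
        print(t,[(np.round(d["extent"]).tolist(),round(d["score"],2)) for d in vision.find_in(f,t)[:3]])
E
```

```text
pics
{'time_s': 0.0, 'joint_pos': array([ 1.11888162,  0.47777683,  0.02232226,  1.55648321, -0.01153143,
        1.10930452, -0.08309599]), 'dq': array([ 0.00131388,  0.00144685, -0.00071652, -0.00053822,  0.00030032,
        0.00081092,  0.00137113]), 'joint_torque': array([-5.23896342e-04, -5.96450758e+01,  1.60775498e+00, -2.81206405e+01,
        1.24462653e-02,  9.16295423e-03, -2.03091858e-06]), 'position': array([ 0.22732678, -0.6349193 ,  0.23032757]), 'orientation': array([-3.13975081e+00,  1.00872548e-04,  3.43841598e-01]), 'wrist_force': array([ 1.6751858 , -0.7221974 , -0.42035277]), 'torque': array([-0.0370839 , -0.00798279,  0.01636545]), 'finger_force': 0.0, 'grip_width': 0.0855285858118742}
scene [[524.1403891862863, 0.0, 283.44275743346986], [0.0, 524.1403891862863, 209.40261828849174], [0.0, 0.0, 1.0]] [[0.0121, 0.9999, 0.0101, 0.0388], [0.6556, -0.0003, -0.7551, -0.2695], [-0.755, 0.0157, -0.6555, 1.5583], [0.0, 0.0, 0.0, 1.0]]
slicer [([336.0, 222.0, 134.0, 89.0], 0.61)]
rack [([151.0, 237.0, 117.0, 59.0], 0.6)]
sleeve [([236.0, 227.0, 22.0, 26.0], 0.63), ([334.0,
[... 585 characters left out ...]
0, -0.0045, -0.0478], [-0.9804, 0.0055, -0.197, 0.481], [0.197, 0.0035, -0.9804, 1.0164], [0.0, 0.0, 0.0, 1.0]]
slicer [([136.0, 102.0, 96.0, 94.0], 0.75)]
rack [([285.0, 134.0, 89.0, 49.0], 0.58)]
sleeve [([296.0, 153.0, 15.0, 20.0], 0.73), ([237.0, 90.0, 26.0, 47.0], 0.3)]
bar [([286.0, 270.0, 63.0, 22.0], 0.81), ([190.0, 207.0, 26.0, 56.0], 0.73), ([388.0, 172.0, 60.0, 30.0], 0.69)]
white_sleeve [([351.0, 150.0, 22.0, 20.0], 0.69)]
green_sleeve [([326.0, 152.0, 13.0, 18.0], 0.69)]
squeeze [([235.0, 90.0, 25.0, 45.0], 0.68), ([354.0, 150.0, 18.0, 17.0], 0.25)]
shaker [([248.0, 167.0, 20.0, 18.0], 0.59)]
syrup [([359.0, 235.0, 31.0, 27.0], 0.57)]
tumbler [([100.0, 229.0, 41.0, 29.0], 0.74)]
```

View pics/scene0.png

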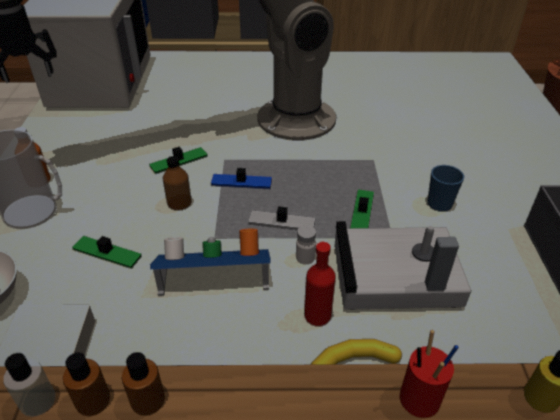

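View pics/top0.png

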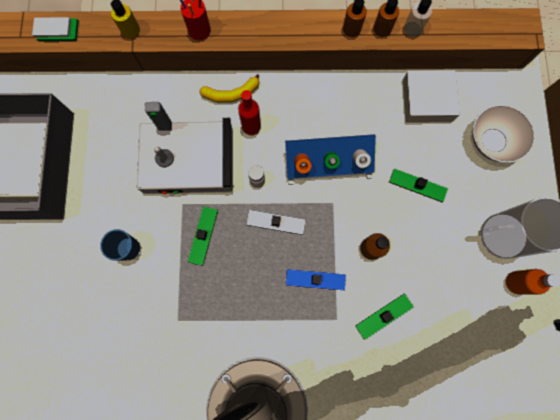

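The pictures agree on the layout.

- **Top view:** slicer (136–232, 102–196) with the fence at col 227 and shaft at (164,155). Rack (285–374, 134–183), with the orange sleeve on the left peg (303,163), green in the middle and white on the right.
- **Bar-shaped things (top):** green (201,236), light grey/steel (276,222), blue (316,280), green (418,185), green (385,316). Only the grey one at (276,222), on the mat, fits "steel with black knob". I'll confirm it in a crop.

```bash
cat > h.py <<'E'
import numpy as np, cv2
from scipy.spatial.transform import Rotation as R
from scipy.optimize import least_squares
def proj(f,P,E=None):
    P=np.atleast_2d(P); E=f["extrinsics"] if E is None else E
    c=P@E[:3,:3].T+E[:3,3]; q=c@f["intrinsics"].T; return q[:,:2]/q[:,2:]
def ray(f,uv,z,E=None):
    E=f["extrinsics"] if E is None else E
    Rm=E[:3,:3]; o=-Rm.T@E[:3,3]
    d=(np.linalg.inv(f["intrinsics"])@np.array([uv[0],uv[1],1.]))@Rm
    return o+d*(z-o[2])/d[2]
def pose(x,y,yaw,P):
    c,s=np.cos(yaw),np.sin(yaw); P=np.atleast_2d(P).astype(float)
    return np.c_[x+c*P[:,0]-s*P[:,1],y+s*P[:,0]+c*P[:,1],P[:,2]]
def wristE(st,f):
    T=np.eye(4);T[:3,:3]=R.from_euler('xyz',st["orientation"]).as_matrix();T[:3,3]=st["position"]
    return np.linalg.inv(T@np.asarray(f["tool_from_camera"]))
E
python3 - <<'E'
from cell import robot, vision
import cv2, numpy as np
a=cv2.imread('pics/top0.png')[90:240,130:390]; b=cv2.imread('pics/scene0.png')[180:310,150:470]
cv2.imwrite('pics/c_top.png',cv2.convertScaleAbs(cv2.resize(a,None,fx=3,fy=3,interpolation=cv2.INTER_CUBIC),alpha=1.4))
cv2.imwrite('pics/c_scene.png',cv2.convertScaleAbs(cv2.resize(b,None,fx=2.5,fy=2.5,interpolation=cv2.INTER_CUBIC),alpha=1.4))
E
```

```text
(no output)
```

View pics/c_top.png

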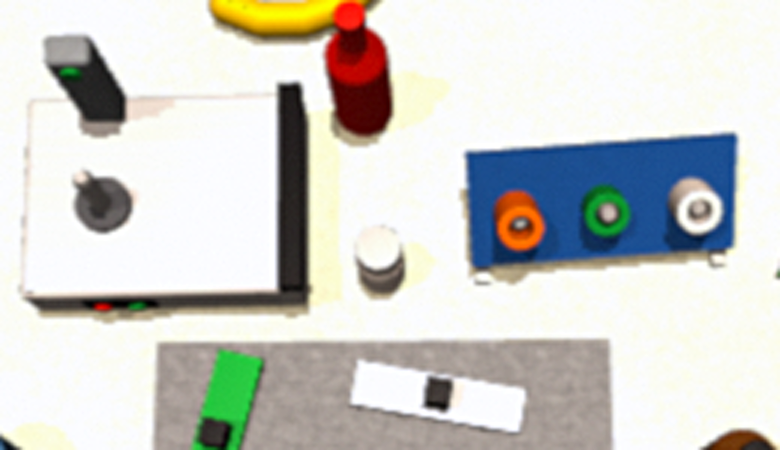

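View pics/c_scene.png

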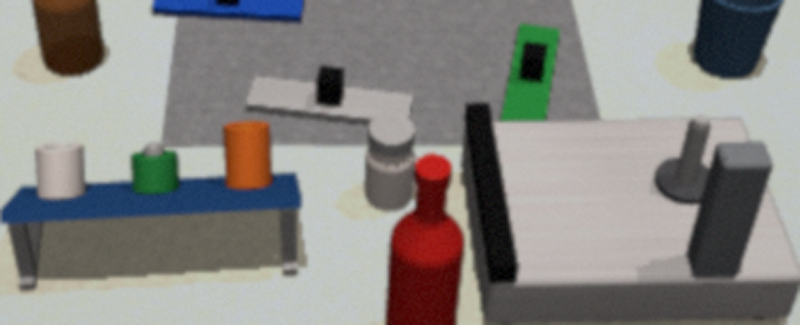

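The crop confirms the steel bar (white-grey with black knob, crop (438,393), i.e. top (276,221)). The orange sleeve is on the peg at rack y=+75, and the pegs lean towards the robot. Next I fit the poses.

```bash
cat > fit.py <<'E'
from cell import robot, vision
from h import *
T=vision.grab_frame("top");S=vision.grab_frame("scene")
def ct(l):return np.array([[130+(u-1)/3,90+(v-1)/3] for u,v in l])
def cs(l):return np.array([[150+(u-1)/2.5,180+(v-1)/2.5] for u,v in l])
def fit(tp,tu,sp,su,x0):
    tp=np.array(tp)/1000;sp=np.array(sp)/1000 
    def r(p):
        e=[proj(T,pose(*p,tp))-ct(tu)]
        if len(sp): e.append(proj(S,pose(*p,sp))-cs(su))
        return np.vstack(e).ravel()
    s=least_squares(r,x0,loss='soft_l1');print(np.round(s.x,4),np.round(r(s.x),1).reshape(-1,2).tolist());return s.x
fit([(90,120,60),(90,-100,78),(-90,-100,78),(-90,120,60),(-10,50,66),(-10,50,131)],[(30,101),(279,84),(279,290),(25,294),(103,204),(80,180)],
    [(90,120,60),(-90,120,60),(-10,50,66),(-10,50,131)],[(797,279),(742,119),(686,181),(698,121)],[.65,.2,0])
rk=fit([(41,115,83.7),(41,-115,83.7),(-41,-115,26.3),(-41,115,26.3),(-28.7,75,96),(-17.2,0,79.6),(-22.9,-75,87.8)],[(467,152),(736,134),(733,248),(474,270),(519,225),(606,214),(698,208)],
    [(-28.7,75,96)],[(247,128)],[.65,-.2,0])
fit([(75,20,10),(75,-20,10),(-75,-20,10),(-75,20,10),(0,0,40)],[(350,404),(358,360),(526,388),(519,432),(439,388)],[(0,0,40)],[(331,70)],[.5,-.05,1.5])
E
python3 fit.py
```

```text
[0.6265 0.1844 0.0126] [[0.3, -1.1], [0.7, 0.2], [0.2, -0.5], [-1.3, 1.5], [0.8, -0.0], [1.3, -0.7], [3.3, 0.1], [0.4, -1.0], [-0.8, -0.7], [0.7, -0.3]]
[ 0.6191 -0.1887  0.0693] [[-0.7, 0.7], [0.4, 0.1], [0.2, -0.2], [-0.9, -1.2], [0.4, 0.1], [0.5, -0.8], [0.5, 0.2], [0.6, -0.6]]
[ 0.4585 -0.0476  1.3985] [[-0.2, 0.1], [-0.1, -0.1], [0.5, -0.1], [0.4, 0.3], [-0.3, 0.6], [0.2, 2.2]]
```

```bash
cat >> h.py <<'E'
SL=[.6265,.1844,.0126]; RK=[.6191,-.1887,.0693]; BAR=[.4585,-.0476,1.3985]
def plan(st,p,Rt,n=5):
    R0=R.from_euler('xyz',st["orientation"]); d=R0.inv().apply(np.array(p)-st["position"]); w=(R0.inv()*Rt).as_rotvec(degrees=True)
    print("shift",np.round(d,4).tolist(),"turn",np.round(w,2).tolist(),"|d|",round(np.linalg.norm(d),3),"|w|",round(np.linalg.norm(w),1))
def down(yaw): return R.from_euler('xyz',[np.pi,0,yaw])
def tilt(yaw): return R.from_euler('z',yaw)*R.from_matrix(np.array([[np.cos(a),0,np.sin(a)],[0,-1,0],[np.sin(a),0,-np.cos(a)]]).T.T)
a=np.radians(35)
foot=pose(*RK,[0,.075,.055])[0]; ax=R.from_euler('z',RK[2]).apply([-np.sin(a),0,np.cos(a)])
seat=pose(*SL,[-.01,.05,.066])[0]
E
python3 - <<'E'
from cell import robot, vision
from h import *
f=vision.grab_frame("wrist");print(np.round(f["tool_from_camera"],3).tolist())
print("foot",foot,"ax",ax,"seat",seat); print(tilt(0).as_matrix().round(2).tolist(),tilt(.07).apply([0,0,1]))
T=vision.grab_frame("top");print("bottle",ray(T,(250,130),0),"shaker",ray(T,(257,183),0))
st=robot.state(); plan(st,foot+ax*.17,tilt(RK[2])); print((foot+ax*.17).round(3), R.from_euler('xyz',st["orientation"]).as_matrix().round(3).tolist())
E
```

```text
[[0.001, -0.951, -0.309, 0.08], [1.0, 0.001, -0.0, 0.0], [0.0, -0.309, 0.951, -0.143], [0.0, 0.0, 0.0, 1.0]]
foot [ 0.61390666 -0.11388002  0.055     ] ax [-0.57219969 -0.03971704  0.81915204] seat [0.61587081 0.23427003 0.066     ]
[[0.82, 0.0, 0.57], [0.0, -1.0, 0.0], [0.57, 0.0, -0.82]] [ 0.57217175  0.04011757 -0.81915204]
bottle [0.7161583  0.02231356 0.        ] shaker [0.56554316 0.00239941 0.        ]
shift [0.4458, -0.3873, 0.037] turn [-4.8, 34.78, 15.23] |d| 0.592 |w| 38.3
[ 0.517 -0.121  0.194] [[0.941, 0.337, -0.0], [0.337, -0.941, -0.0], [-0.0, 0.0, -1.0]]
```

Call:
move_arm:
  rows:
    - [[0.045,-0.039,0.0],[-0.5,3.5,1.5],0.06]
    - [[0.09,-0.078,0.0],[-1,7,3],0.06]
    - [[0.135,-0.117,0.0],[-1.5,10.5,4.5],0.06]
    - [[0.18,-0.156,0.0],[-2,14,6],0.06]
    - [[0.223,-0.194,0.0],[-2.4,17.4,7.6],0.06]
  squeeze: 40

```text
time_s: 1.92
position: [0.373, -0.376, 0.2317]
orientation: [3.119, -0.308, 0.213]
wrist_force: [0.6, 0.1, 1.3]
grip_width: 0.06
finger_force: 0.0
```

Run:
```python
from cell import robot
from h import *
st=robot.state(); plan(st,foot+ax*.17,tilt(RK[2])); print(st["position"],st["joint_pos"].round(2),st["grip_width"])
```

```text
shift [0.1738, -0.2214, 0.0896] turn [-2.37, 17.25, 7.6] |d| 0.295 |w| 19.0
[ 0.37301692 -0.37601504  0.23170772] [ 0.97  0.18 -0.16  2.02 -0.32  0.79 -0.34] 0.05996151929954747
```

Call:
move_arm:
  rows:
    - [[0.035,-0.044,0.015],[-0.5,3.5,1.5],0.06]
    - [[0.07,-0.088,0.03],[-1,7,3],0.06]
    - [[0.105,-0.132,0.05],[-1.5,10.5,4.5],0.06]
    - [[0.14,-0.177,0.07],[-2,14,6],0.06]
    - [[0.174,-0.221,0.09],[-2.4,17.25,7.6],0.06]

```text
time_s: 2.55
position: [0.5098, -0.1341, 0.1966]
orientation: [3.141, -0.598, 0.081]
wrist_force: [0.5, -0.1, 0.1]
grip_width: 0.0601
finger_force: 0.0
```

Run:
```python
from cell import robot,vision
from h import *
st=robot.state(); f=vision.grab_frame("wrist"); f.pop("extrinsics",None)
plan(st,foot+ax*.17,tilt(RK[2])); print(st["position"],st["joint_pos"].round(2))
E=wristE(st,f)
im=f["pixels"][:,:,::-1].copy()
for P,c in [(foot,(255,255,0)),(foot+ax*.05,(0,0,255)),(foot+ax*.038,(255,0,255))]:
    u=proj(f,P,E)[0]; print(u.round(1)); cv2.drawMarker(im,tuple(int(v) for v in u),c,0,12)
for n in ["sleeve","green_sleeve"]: print(n,[(np.round(d["extent"]).tolist(),round(d["score"],2)) for d in vision.find_in(f,n)[:3]])
cv2.imwrite("pics/w1.png",im); np.save("w1.npy",f["pixels"])
```

```text
shift [0.0052, -0.0129, 0.0064] turn [-0.36, 0.74, 0.54] |d| 0.015 |w| 1.0
[ 0.50980506 -0.1340861   0.19659978] [ 0.55  0.1  -0.3   2.33 -0.84  0.21 -0.46]
[273.6 183.4]
[271.4 195.7]
[272.  192.3]
sleeve [([256.0, 171.0, 42.0, 39.0], 0.63), ([232.0, 134.0, 219.0, 104.0], 0.22)]
green_sleeve [([325.0, 173.0, 38.0, 37.0], 0.78), ([255.0, 169.0, 40.0, 44.0], 0.48), ([0.0, 78.0, 152.0, 165.0], 0.25)]
```

View pics/w1.png

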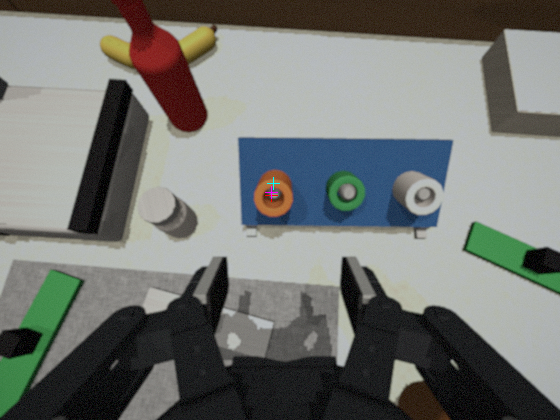

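The wrist view shows orange at (273,194), green at (346,190) and white at (418,193). The predicted markers land on the orange sleeve, so the pose is good. I refine it from the orange silhouette.

```bash
cat > ref.py <<'E'
from cell import robot,vision
from h import *
st=robot.state(); f=vision.grab_frame("wrist"); f.pop("extrinsics",None)
E=wristE(st,f); px=f["pixels"]
hsv=cv2.cvtColor(px,cv2.COLOR_RGB2HSV)
m=((hsv[...,0]<16)&(hsv[...,0]>4)&(hsv[...,1]>150)&(hsv[...,2]>90)).astype(np.uint8)
n,lab,s,c=cv2.connectedComponentsWithStats(m)
u0=proj(f,foot+ax*.04,E)[0]
k=min((i for i in range(1,n) if s[i,4]>150),key=lambda i:np.linalg.norm(c[i]-u0))
mask=cv2.morphologyEx((lab==k).astype(np.uint8),cv2.MORPH_CLOSE,np.ones((9,9)))
hull=cv2.convexHull(cv2.findContours(mask,0,1)[0][0])
M=np.zeros_like(mask);cv2.fillConvexPoly(M,hull,1);ms=cv2.moments(M,True);obs=np.array([ms["m10"],ms["m01"]])/ms["m00"]
th=np.linspace(0,2*np.pi,60)
e1=np.cross(ax,[0,1,0]);e1/=np.linalg.norm(e1);e2=np.cross(ax,e1)
def sil(d):
    P=np.vstack([foot+d+ax*h+.019*(np.outer(np.cos(th),e1)+np.outer(np.sin(th),e2)) for h in (0,.05)])
    h=cv2.convexHull(proj(f,P,E).astype(np.float32));m=cv2.moments(h);return np.array([m["m10"]/m["m00"],m["m01"]/m["m00"]]),m["m00"],cv2.boundingRect(h)
print("obs",obs,ms["m00"],cv2.boundingRect(hull),"pred",sil(np.zeros(3)))
# in-plane correction (rack pitch plane fixed: move along world x,y)
sol=least_squares(lambda q:sil(np.array([q[0],q[1],0]))[0]-obs,[0,0],diff_step=1e-3,x_scale=.01)
print("dxy",sol.x.round(4),"yaw pts",st["position"])
E
python3 ref.py
```

```text
obs [276.58801775 193.62647929] 1352.0 (258, 171, 37, 45) pred (array([275.1880516 , 191.07836547]), 1502.4684556055581, (254, 166, 41, 49))
dxy [-0.0026 -0.0017] yaw pts [ 0.51024593 -0.13169805  0.19635384]
```

```bash
sed -i 's/^foot=.*/&; foot=foot+np.array([-.001,-.001,0])/' h.py
cat > go.py <<'E'
import sys
from cell import robot
from h import *
st=robot.state(); print("pos",st["position"].round(4),"rpy",st["orientation"].round(3),"q",st["joint_pos"].round(2),"F",st["wrist_force"].round(1),"w",round(st["grip_width"],4),"ff",st["finger_force"])
for s in sys.argv[1:]: eval("plan(st,"+s+")")
E
python3 go.py "foot+ax*.1,tilt(RK[2])"
```

```text
pos [ 0.51   -0.1345  0.1967] rpy [ 3.141 -0.596  0.085] q [ 0.54  0.1  -0.3   2.33 -0.83  0.21 -0.46] F [-0.3 -0.6 -0.2] w 0.0597 ff 0.0
shift [0.0052, -0.0118, 0.0758] turn [-0.45, 0.83, 0.72] |d| 0.077 |w| 1.2
```

Call:
move_arm:
  rows:
    - [[0.003,-0.006,0.03],[-0.2,0.4,0.3],0.06]
    - [[0.005,-0.012,0.055],[-0.4,0.8,0.7],0.06]
    - [[0.005,-0.012,0.076],[-0.4,0.8,0.7],0.06]
    - [[0.005,-0.012,0.076],[-0.4,0.8,0.7],0.06]

```text
time_s: 3.25
position: [0.5585, -0.1266, 0.1516]
orientation: [-3.131, -0.587, 0.064]
wrist_force: [-0.2, -1.3, -0.4]
grip_width: 0.0598
finger_force: 0.0
```

```bash
python3 go.py "foot+ax*.1,tilt(RK[2])" "foot+ax*.019,tilt(RK[2])"; python3 ref.py;python3 go.py "foot+ax*.1,tilt(RK[2])"
python3 - <<'E'
import cv2
from cell import vision
f=vision.grab_frame("wrist");cv2.imwrite("pics/w2.png",f["pixels"][:,:,::-1])
E
```

```text
pos [ 0.5585 -0.1266  0.1516] rpy [-3.131 -0.587  0.064] q [ 0.17  0.24  0.04  2.3  -1.36  0.17  0.01] F [-0.2 -1.3 -0.4] w 0.0598 ff 0.0
shift [-0.0101, -0.0078, 0.011] turn [-0.44, 1.38, -0.28] |d| 0.017 |w| 1.5
shift [-0.0081, -0.0072, 0.092] turn [-0.44, 1.38, -0.28] |d| 0.093 |w| 1.5
obs [275.69796625 230.20553873] 2311.0 (252, 199, 47, 61) pred (array([275.01027136, 228.6494668 ]), 2564.0565273684915, (249, 195, 51, 66))
dxy [-0.0013 -0.0007] yaw pts [ 0.55849704 -0.12664414  0.15160877]
pos [ 0.5577 -0.1269  0.1518] rpy [-3.13  -0.587  0.062] q [ 0.17  0.24  0.03  2.3  -1.37  0.17  0.01] F [ 0.6 -0.5  0.7] w 0.0601 ff 0.0
shift [-0.0095, -0.008, 0.0117] turn [-0.42, 1.37, -0.33] |d| 0.017 |w| 1.5
```

View pics/w2.png

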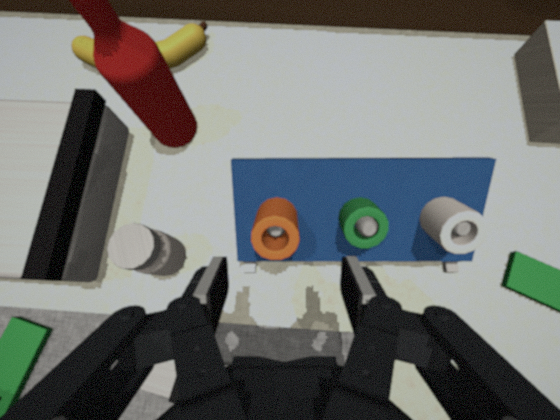

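Joints 5 and 6 sit at their limits with the full 35° tilt. I'll grasp with the tool at 25° instead (pads still flat on the sleeve's sides) and make up the 10° lean at the slicer.

```bash
cat >> h.py <<'E'
def tl(yaw,deg):
    b=np.radians(deg); return R.from_euler('z',yaw)*R.from_matrix(np.array([[np.cos(b),0,np.sin(b)],[0,-1,0],[np.sin(b),0,-np.cos(b)]]))
def tcp(G,Rt): return G+Rt.apply([0,0,.019])
G0=foot+ax*.038; RG=tl(RK[2],25)
E
python3 go.py "tcp(G0+ax*.06,RG),RG"
```

```text
pos [ 0.5573 -0.1269  0.152 ] rpy [-3.13  -0.587  0.062] q [ 0.17  0.24  0.03  2.3  -1.37  0.17  0.01] F [-0.1  0.3 -0.3] w 0.0601 ff 0.0
shift [-0.0121, -0.0079, 0.0328] turn [-0.44, -8.65, -0.31] |d| 0.036 |w| 8.7
```

Call:
move_arm:
  rows:
    - [[-0.006,-0.004,0.0],[-0.2,-4,-0.1],0.06]
    - [[-0.012,-0.008,0.0],[-0.4,-8.6,-0.3],0.06]
    - [[-0.012,-0.008,0.015],[-0.4,-8.6,-0.3],0.06]
    - [[-0.012,-0.008,0.032],[-0.4,-8.6,-0.3],0.06]
    - [[-0.012,-0.008,0.032],[-0.4,-8.6,-0.3],0.06]

```text
time_s: 3.98
position: [0.5642, -0.1171, 0.1183]
orientation: [-3.14, -0.436, 0.07]
wrist_force: [-1.2, -0.4, 0.0]
grip_width: 0.0599
finger_force: 0.0
```

```bash
python3 go.py "tcp(G0+ax*.06,RG),RG"; python3 ref.py; python3 go.py "tcp(G0+ax*.06,RG),RG" "tcp(G0,RG),RG"
```

```text
pos [ 0.5642 -0.1171  0.1183] rpy [-3.14  -0.436  0.07 ] q [-0.13  0.33  0.32  2.23 -0.88  0.26 -0.52] F [-1.2 -0.4  0. ] w 0.0599 ff 0.0
shift [0.0004, 0.0012, 0.0005] turn [-0.12, 0.02, 0.04] |d| 0.001 |w| 0.1
obs [286.55817972 219.37788018] 3472.0 (259, 180, 56, 77) pred (array([285.74928441, 217.90525663]), 3841.775866868673, (256, 176, 60, 81))
dxy [-0.001  -0.0006] yaw pts [ 0.56421071 -0.11710214  0.11829927]
pos [ 0.5641 -0.1174  0.1187] rpy [-3.14  -0.436  0.07 ] q [-0.13  0.33  0.33  2.23 -0.88  0.26 -0.52] F [-0.5  0.2  0.1] w 0.0602 ff 0.0
shift [0.0003, 0.0009, 0.0009] turn [-0.1, -0.01, 0.02] |d| 0.001 |w| 0.1
shift [0.0108, 0.001, 0.06] turn [-0.1, -0.01, 0.02] |d| 0.061 |w| 0.1
```

Accurate to 1 mm, so I descend and grip.

Call:
move_arm:
  rows:
    - [[0.004,0.001,0.02],[0,0,0],0.06]
    - [[0.007,0.001,0.04],[0,0,0],0.06]
    - [[0.011,0.001,0.06],[0,0,0],0.06]
    - [[0.011,0.001,0.06],[0,0,0],0.06]

```text
time_s: 4.53
position: [0.5997, -0.1153, 0.0687]
orientation: [-3.14, -0.436, 0.071]
wrist_force: [-0.4, -0.8, -0.5]
grip_width: 0.0601
finger_force: 0.0
```

Call:
move_arm:
  rows:
    - [[0,0,0],[0,0,0],0.03]
    - [[0,0,0],[0,0,0],0.03]
    - [[0,0,0],[0,0,0],0.03]
    - [[0,0,0],[0,0,0],0.03]
    - [[0,0,0],[0,0,0],0.03]
  squeeze: 40

```text
time_s: 5.15
position: [0.5999, -0.1152, 0.0699]
orientation: [-3.142, -0.438, 0.072]
wrist_force: [-4.5, -0.8, 6.5]
grip_width: 0.0358
finger_force: 40.4
```

```bash
python3 go.py "tcp(G0,RG),RG" "tcp(G0+ax*.08,RG),RG" "tcp(G0+ax*.08+np.array([0,0,.12]),RG),RG"
```

```text
pos [ 0.5999 -0.1152  0.0699] rpy [-3.142 -0.438  0.072] q [-0.    0.46  0.17  2.17 -1.08  0.18 -0.33] F [-4.5 -0.8  6.5] w 0.0358 ff 40.362208626856955
shift [-0.0011, 0.0006, 0.0006] turn [-0.06, -0.08, 0.14] |d| 0.001 |w| 0.2
shift [-0.0149, 0.0004, -0.0782] turn [-0.06, -0.08, 0.14] |d| 0.08 |w| 0.2
shift [0.036, 0.0004, -0.1869] turn [-0.06, -0.08, 0.14] |d| 0.19 |w| 0.2
```

Call:
move_arm:
  rows:
    - [[-0.003,0,-0.016],[0,0,0],0.03]
    - [[-0.006,0,-0.032],[0,0,0],0.03]
    - [[-0.009,0,-0.048],[0,0,0],0.03]
    - [[-0.012,0,-0.064],[0,0,0],0.03]
    - [[-0.015,0,-0.08],[0,0,0],0.03]

```text
time_s: 5.78
position: [0.5523, -0.1178, 0.1358]
orientation: [-3.14, -0.437, 0.073]
wrist_force: [0.5, -0.6, -0.9]
grip_width: 0.0357
finger_force: 40.4
```

```bash
python3 go.py
python3 - <<'E'
from cell import robot,vision
from h import *
st=robot.state(); f=vision.grab_frame("wrist"); E=wristE(st,f)
Rt=R.from_euler('xyz',st["orientation"]);G=st["position"]-Rt.apply([0,0,.019]); a_=Rt.apply([-np.sin(np.radians(10)),0,-np.cos(np.radians(10))])
im=f["pixels"][:,:,::-1].copy()
th=np.linspace(0,2*np.pi,24)
for h in(-.038,.012):
    e1=np.cross(a_,[0,1,0]);e1/=np.linalg.norm(e1);e2=np.cross(a_,e1)
    for u in proj(f,G+a_*h+.019*(np.outer(np.cos(th),e1)+np.outer(np.sin(th),e2)),E): cv2.circle(im,tuple(int(v) for v in u),1,(255,0,0),-1)
cv2.imwrite("pics/w3.png",im)
E
```

```text
pos [ 0.5523 -0.1178  0.1358] rpy [-3.14  -0.437  0.073] q [-0.22  0.29  0.44  2.25 -0.86  0.3  -0.54] F [ 0.5 -0.6 -0.9] w 0.0357 ff 40.407389992546996
```

View pics/w3.png

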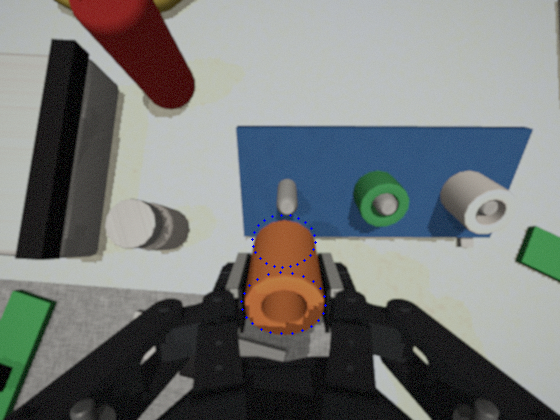

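The sleeve is held and off the peg (bare peg at (287,197)). The far end of the model overshoots by about 8 px, so I fit the in-hand tilt and axial offset.

```bash
cat > hand.py <<'E'
from cell import robot,vision
from h import *
def obs():
    st=robot.state(); f=vision.grab_frame("wrist"); E=np.linalg.inv(np.asarray(f["tool_from_camera"]))
    hsv=cv2.cvtColor(f["pixels"],cv2.COLOR_RGB2HSV)
    m=((hsv[...,0]<18)&(hsv[...,0]>3)&(hsv[...,1]>120)&(hsv[...,2]>50)).astype(np.uint8)
    n,lab,s,c=cv2.connectedComponentsWithStats(m)
    k=min((i for i in range(1,n) if s[i,4]>1500),key=lambda i:np.linalg.norm(c[i]-[285,275]))
    return f,E,(lab==k).astype(np.uint8)
th=np.linspace(0,2*np.pi,40)
def model(q):  # tilt about tool y(deg, sleeve axis vs -z), axial shift, x shift, y shift
    t=np.radians(q[0]); A=np.array([-np.sin(t),0,-np.cos(t)]); e1=np.array([np.cos(t),0,-np.sin(t)]);e2=np.array([0,1.,0])
    o=np.array([q[2],q[3],-.019])+A*q[1]
    return [o+A*h+.019*(np.outer(np.cos(th),e1)+np.outer(np.sin(th),e2)) for h in(-.038,.012)]
if __name__=="__main__":
    f,E,m=obs()
    cont=max(cv2.findContours(m,0,1)[0],key=cv2.contourArea);H=cv2.convexHull(cont)[:,0].astype(float)
    H=H[(H[:,1]<245)|(H[:,1]>300)]
    print(cv2.boundingRect(cont),f["intrinsics"][0][0])
    def res(q):
        h=cv2.convexHull(proj(f,np.vstack(model(q)),E).astype(np.float32))
        return [cv2.pointPolygonTest(h,(float(u[0]+.5),float(u[1]+.5)),True) for u in H]+[(q[0]-10)/5,(q[1])/.002,q[2]/.002,q[3]/.002]
    s=least_squares(res,[10,0,0,0],x_scale=[5,.003,.002,.002],diff_step=1e-2,loss='soft_l1')
    print(s.x.round(4),s.cost,2*sum(np.array(res([10,0,0,0]))**2), np.round(res(s.x),1))
E
python3 hand.py
```

```text
(244, 220, 81, 115) 290.1816220638122
[ 3.0251e+00 -1.4000e-03 -9.0000e-04  4.0000e-04] 2.9554842039506304 641.655310267853 [ 0.  -0.2  0.1 -0.   0.   1.2  0.1 -0.4 -0.   0.  -0.3  0.3  0.3  0.1
  0.2  0.2 -0.  -0.1 -0.3 -0.3 -0.6  0.9  0.5  0.5 -0.   0.1  0.3  0.1
  0.  -0.6 -1.4 -0.7 -0.4  0.2]
```

```bash
cat >> h.py <<'E'
TA=np.radians(3.0); At=np.array([-np.sin(TA),0,-np.cos(TA)]); Bt=np.array([-.0009,.0004,-.019])+At*(-.0014-.038)
def place(Q,Rt): return np.array(Q)-Rt.apply(Bt)
RP=tl(.7,-3)
E
python3 -c "
from h import *
print(RP.apply(At),Bt)"
python3 go.py "tcp(G0+ax*.08+np.array([0,0,.12]),RG),tl(.07,11)" "place(seat+np.array([-.05,-.05,.12]),RP),RP"
```

```text
[7.24063184e-19 1.97210834e-18 1.00000000e+00] [0.00116204 0.0004     0.020346  ]
pos [ 0.5526 -0.118   0.1364] rpy [-3.141 -0.439  0.072] q [-0.22  0.29  0.44  2.25 -0.86  0.3  -0.53] F [ 1.  -0.8 -0.7] w 0.0358 ff 40.46820213463889
shift [0.0508, 0.0009, -0.1066] turn [-0.09, -14.13, 0.14] |d| 0.118 |w| 14.1
shift [0.0612, -0.3009, -0.0483] turn [6.92, -27.21, -35.62] |d| 0.311 |w| 45.4
```

Call:
move_arm:
  rows:
    - [[0.012,0,-0.025],[0,-3,0],0.03]
    - [[0.024,0,-0.05],[0,-6,0],0.03]
    - [[0.036,0,-0.075],[0,-10,0],0.03]
    - [[0.05,0,-0.106],[0,-14,0],0.03]

```text
time_s: 6.38
position: [0.5531, -0.1173, 0.2527]
orientation: [-3.141, -0.189, 0.074]
wrist_force: [0.5, 0.5, -0.9]
grip_width: 0.0358
finger_force: 40.5
```

```bash
python3 go.py "place(seat+np.array([-.05,-.05,.14]),RP),RP"
```

```text
pos [ 0.5531 -0.1173  0.2527] rpy [-3.141 -0.189  0.074] q [-0.61  0.23  0.86  1.97 -0.31  0.85 -1.09] F [ 0.5  0.5 -0.9] w 0.0358 ff 40.54523874521692
shift [0.0291, -0.3001, 0.0325] turn [2.43, -13.39, -35.88] |d| 0.303 |w| 38.4
```

Call:
move_arm:
  rows:
    - [[0.006,-0.06,0.0],[0.5,-2.7,-7.2],0.03]
    - [[0.012,-0.12,0.0],[1,-5.4,-14.4],0.03]
    - [[0.018,-0.18,0.01],[1.5,-8,-21.6],0.03]
    - [[0.024,-0.24,0.02],[2,-10.7,-28.8],0.03]
    - [[0.029,-0.3,0.032],[2.4,-13.4,-35.9],0.03]

```text
time_s: 7.0
position: [0.5662, 0.1862, 0.2261]
orientation: [3.141, 0.05, 0.704]
wrist_force: [1.1, 0.5, 0.7]
grip_width: 0.0357
finger_force: 40.6
```

```bash
python3 go.py "place(seat+np.array([-.05,-.05,.14]),RP),RP"; python3 hand.py | head -2;python3 - <<'E'
from cell import robot,vision
from h import *
st=robot.state(); f=vision.grab_frame("wrist"); E=wristE(st,f);print(st["position"])
im=f["pixels"][:,:,::-1].copy(); np.save("w4.npy",f["pixels"])
up=np.array([0,0,1])
pts=[seat,seat+up*.065]+list(pose(*SL,np.array([(90,-100,78),(-90,-100,78),(-90,-120,78),(90,120,60),(-90,120,60),(64,68,180),(64,32,180)])/1000))
for P in pts:
    u=proj(f,P,E)[0]; print(u.round(1)); cv2.drawMarker(im,tuple(int(v) for v in u),(0,0,255),0,10)
cv2.imwrite("pics/w4.png",im)
E
```

```text
pos [0.5662 0.1862 0.2261] rpy [3.141 0.05  0.704] q [-0.89  0.43  0.61  1.75 -0.25  1.09 -1.06] F [1.1 0.5 0.7] w 0.0357 ff 40.55288783009473
shift [-0.0016, 0.0009, -0.0002] turn [0.07, -0.12, 0.24] |d| 0.002 |w| 0.3
(244, 222, 81, 112) 290.1816220638122
[ 8.384e-01 -9.000e-04 -4.000e-04  8.000e-04] 2.8946343450498677 1208.059515381247 [ 0.4 -0.3 -0.1  0.2 -0.   0.   0.3  0.5 -0.4 -0.5 -0.   0.1  0.3 -0.
[0.56483083 0.19811913 0.22339635]
[291.  125.6]
[292.5 132.8]
[475.6 150.2]
[344.1 270.8]
[356.4 280.6]
[306.3 -22.8]
[187.9 140.3]
[360.9  11.9]
[405.6  61.1]
```

View pics/w4.png

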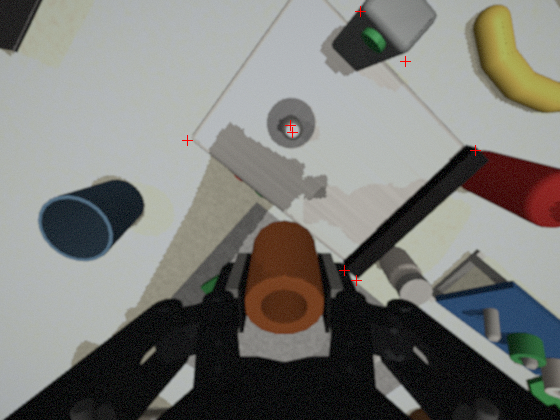

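```bash
cat > sh.py <<'E'
from cell import robot,vision
from h import *
ps=[]
for i in range(3):
    st=robot.state(); f=vision.grab_frame("wrist"); ps.append(np.r_[st["position"],st["orientation"]])
    E=wristE(st,f); px=f["pixels"]
    g=cv2.cvtColor(px,cv2.COLOR_RGB2GRAY); hsv=cv2.cvtColor(px,cv2.COLOR_RGB2HSV)
    uc=proj(f,seat,E)[0]; x0,y0=(uc-45).astype(int).clip(0)
    c=g[y0:y0+90,x0:x0+90]; m=((c<np.percentile(c,95)*.68)).astype(np.uint8)
    n,lab,s,cc=cv2.connectedComponentsWithStats(m)
    k=min((j for j in range(1,n) if s[j,4]>200),key=lambda j:np.linalg.norm(cc[j]-45))
    cont=max(cv2.findContours((lab==k).astype(np.uint8),0,1)[0],key=cv2.contourArea)
    (ex,ey),axs,_=cv2.fitEllipse(cv2.convexHull(cont)); e=np.array([ex+x0,ey+y0])
    print(ps[-1].round(4),"collar",e.round(1),np.round(axs,1),"pred",uc.round(1),"-> seat xy",ray(f,e,.066,E).round(4),"dia pred",.048*290/(E[:3]@np.r_[seat,1])[2])
np.save("sh.npy",px)
E
python3 sh.py
```

```text
[ 0.5647  0.1944  0.2236 -3.1392  0.0513  0.7157] collar [287.1 120. ] [47.  49.2] pred [287.6 122.9] -> seat xy [0.6176 0.2364 0.066 ] dia pred 48.891929797104176
[0.5652 0.1893 0.2244 3.1414 0.0517 0.7085] collar [282.  116.7] [47.2 49.4] pred [282.4 119.6] -> seat xy [0.6177 0.2363 0.066 ] dia pred 48.95391911445877
[0.5656 0.1856 0.2252 3.1399 0.0515 0.7029] collar [278.3 114.5] [47.  49.6] pred [278.7 117.4] -> seat xy [0.6176 0.2363 0.066 ] dia pred 48.950431976024184
```

```bash
cat >> h.py <<'E'
seat=np.array([.6176,.2363,.066])
TA=np.radians(2.0); At=np.array([-np.sin(TA),0,-np.cos(TA)]); Bt=np.array([-.0006,.0006,-.019])+At*(-.0012-.038); RP=tl(.7,-2)
up=np.array([0,0,1.])
E
python3 go.py "place(seat+up*.08,RP),RP"
```

```text
pos [0.5659 0.1834 0.2258] rpy [3.139 0.051 0.699] q [-0.89  0.43  0.62  1.76 -0.25  1.09 -1.06] F [-0.  -1.  -0.5] w 0.0361 ff 40.57734920389976
shift [0.0765, -0.0079, 0.0558] turn [0.13, 0.92, -0.04] |d| 0.095 |w| 0.9
```

Call:
move_arm:
  rows:
    - [[0.038,-0.004,0.01],[0,0.5,0],0.03]
    - [[0.076,-0.008,0.025],[0,0.9,0],0.03]
    - [[0.076,-0.008,0.045],[0,0.9,0],0.03]
    - [[0.076,-0.008,0.056],[0,0.9,0],0.03]
    - [[0.076,-0.008,0.056],[0,0.9,0],0.03]

```text
time_s: 7.88
position: [0.6161, 0.2348, 0.1662]
orientation: [3.14, 0.036, 0.697]
wrist_force: [-0.3, 0.4, 0.3]
grip_width: 0.0357
finger_force: 40.6
```

Call:
move_arm:
  rows:
    - [[0,0,0],[0,0,0],0.03]
    - [[0,0,0],[0,0,0],0.03]
    - [[0,0,0],[0,0,0],0.03]

```text
time_s: 8.25
position: [0.6171, 0.237, 0.1673]
orientation: [3.139, 0.033, 0.7]
wrist_force: [0.9, 0.1, -0.5]
grip_width: 0.0359
finger_force: 40.6
```

```bash
python3 go.py "place(seat+up*.08,RP),RP"; python3 hand.py | head -2;python3 - <<'E'
from cell import robot,vision
from h import *
ims=[]
for n,s in (("wrist",1),("scene",4)):
    st=robot.state(); f=vision.grab_frame(n); E=wristE(st,f) if n=="wrist" else f["extrinsics"]
    u=proj(f,seat+up*.065,E)[0]
    k=60 if n=="scene" else 110
    x,y=(u-k).astype(int).clip(0); c=f["pixels"][y:y+2*k,x:x+2*k,::-1]; sc=360/max(c.shape[:2])
    c=cv2.resize(c,None,fx=sc,fy=sc,interpolation=cv2.INTER_CUBIC); c=cv2.convertScaleAbs(c,alpha=1.5)
    def d(P,col):
        q=(proj(f,P,E)[0]-[x,y])*sc; cv2.circle(c,tuple(int(v) for v in q),2,col,-1)
    for t in np.linspace(0,6.28,24):
        for r,z,col in((.024,0,(255,0,0)),(.0085,.058,(0,255,0)),(.019,.08,(0,0,255)),(.019,.13,(0,0,255))): d(seat+np.array([r*np.cos(t),r*np.sin(t),z]),col)
    o=np.zeros((400,380,3),np.uint8);o[:min(400,c.shape[0]),:min(380,c.shape[1])]=c[:400,:380];ims.append(o)
cv2.imwrite("pics/w5.png",np.hstack(ims)); print(robot.state()["position"])
E
```

```text
pos [0.6171 0.237  0.1673] rpy [3.139 0.033 0.7  ] q [-0.85  0.59  0.56  1.65 -0.34  1.03 -1.05] F [ 0.9  0.1 -0.5] w 0.0359 ff 40.5811541182311
shift [-0.0001, 0.0003, 0.0011] turn [0.13, -0.08, -0.02] |d| 0.001 |w| 0.2
(244, 220, 80, 114) 290.1816220638122
[ 2.225e+00 -1.000e-03 -6.000e-04  7.000e-04] 5.108323150289399 717.1734934954833 [-0.3 -0.7 -0.6  0.7  0.9  0.5 -0.1  0.  -0.   0.1  0.2  0.1  0.3  0.1
[0.6169557 0.2370009 0.1668547]
```

View pics/w5.png

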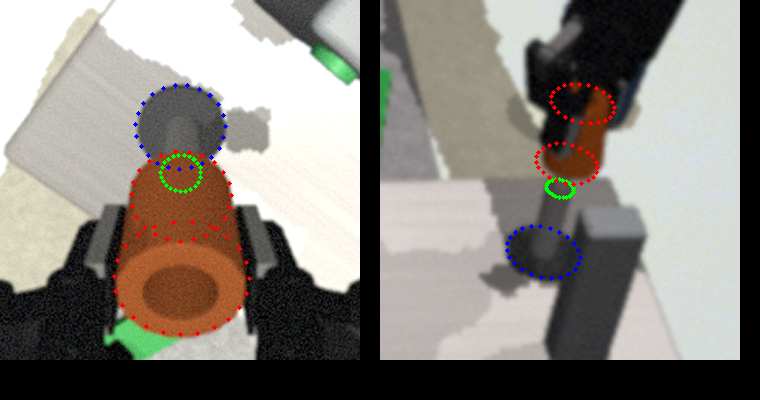

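Both views agree: collar, shaft tip and sleeve overlays line up, with the sleeve upright and centred over the shaft. I lower it in stages and watch the force.

Call:
move_arm:
  rows:
    - [[0,0,0.008],[0,0,0],0.03]
    - [[-0.001,0,0.016],[0,0,0],0.03]
    - [[-0.001,0,0.022],[0,0,0],0.03]
    - [[-0.001,0,0.028],[0,0,0],0.03]
    - [[-0.001,0,0.028],[0,0,0],0.03]

```text
time_s: 9.02
position: [0.6151, 0.2355, 0.138]
orientation: [3.14, 0.036, 0.7]
wrist_force: [0.6, -0.3, -0.4]
grip_width: 0.0357
finger_force: 40.6
```

```bash
python3 go.py "place(seat+up*.03,RP),RP" "place(seat+up*.003,RP),RP"
```

```text
pos [0.6151 0.2355 0.138 ] rpy [3.14  0.036 0.7  ] q [-0.84  0.62  0.55  1.68 -0.35  0.98 -1.04] F [ 0.6 -0.3 -0.4] w 0.0357 ff 40.581681276298696
shift [0.0032, 0.0003, 0.0217] turn [0.11, 0.03, -0.03] |d| 0.022 |w| 0.1
shift [0.0041, 0.0003, 0.0487] turn [0.11, 0.03, -0.03] |d| 0.049 |w| 0.1
```

Call:
move_arm:
  rows:
    - [[0.002,0,0.005],[0,0,0],0.03]
    - [[0.003,0,0.012],[0,0,0],0.03]
    - [[0.003,0,0.018],[0,0,0],0.03]
    - [[0.0035,0,0.025],[0,0,0],0.03]
    - [[0.004,0,0.031],[0,0,0],0.03]

```text
time_s: 9.65
position: [0.6167, 0.236, 0.107]
orientation: [3.14, 0.038, 0.699]
wrist_force: [-4.8, -4.3, 3.9]
grip_width: 0.0359
finger_force: 41.1
```

```bash
python3 go.py "place(seat,RP),RP"
```

```text
pos [0.6167 0.236  0.107 ] rpy [3.14  0.038 0.699] q [-0.83  0.66  0.53  1.69 -0.38  0.93 -1.02] F [-4.8 -4.3  3.9] w 0.0359 ff 41.06688569033395
shift [0.0016, -0.0002, 0.0208] turn [0.1, 0.16, -0.07] |d| 0.021 |w| 0.2
```

Call:
move_arm:
  rows:
    - [[-0.0015,0,0.0],[0,0,0],0.03]
    - [[-0.0015,0,0.005],[0,0,0],0.03]
    - [[-0.0015,0,0.01],[0,0,0],0.03]
    - [[-0.0015,0,0.014],[0,0,0],0.03]
    - [[-0.0015,0,0.016],[0,0,0],0.03]

```text
time_s: 10.28
position: [0.6179, 0.2366, 0.0938]
orientation: [3.139, 0.031, 0.7]
wrist_force: [-2.8, -1.8, 13.3]
grip_width: 0.0358
finger_force: 43.0
```

```bash
python3 go.py "place(seat,RP),RP"
```

```text
pos [0.6179 0.2366 0.0938] rpy [3.139 0.031 0.7  ] q [-0.82  0.67  0.52  1.7  -0.39  0.91 -1.01] F [-2.8 -1.8 13.3] w 0.0358 ff 42.97871059105546
shift [-0.0003, -0.0006, 0.0076] turn [0.17, -0.24, -0.02] |d| 0.008 |w| 0.3
```

```bash
python3 hand.py | head -2
python3 - <<'E'
from cell import robot,vision
from h import *
ims=[]
for n in ("wrist","scene"):
    st=robot.state(); f=vision.grab_frame(n); E=wristE(st,f) if n=="wrist" else f["extrinsics"]
    u=proj(f,seat+up*.035,E)[0]
    k=40 if n=="scene" else 100
    x,y=(u-k).astype(int).clip(0); c=f["pixels"][y:y+2*k,x:x+2*k,::-1]; sc=390/max(c.shape[:2])
    c=cv2.convertScaleAbs(cv2.resize(c,None,fx=sc,fy=sc,interpolation=cv2.INTER_CUBIC),alpha=1.6)
    for t in np.linspace(0,6.28,24):
        for r,z,col in((.024,0,(255,0,0)),(.005,.065,(0,255,0)),(.019,0,(0,0,255)),(.019,.05,(0,0,255))):
            q=(proj(f,seat+np.array([r*np.cos(t),r*np.sin(t),z]),E)[0]-[x,y])*sc; cv2.circle(c,tuple(int(v) for v in q),1,col,-1)
    o=np.zeros((400,395,3),np.uint8);o[:c.shape[0],:c.shape[1]]=c[:400,:395];ims.append(o)
cv2.imwrite("pics/w6.png",np.hstack(ims))
E
```

```text
(244, 222, 81, 113) 290.1816220638122
[ 1.0046e+00 -8.0000e-04 -7.0000e-04  7.0000e-04] 3.013958980448667 1212.2863066899731 [ 0.   0.3  0.2  0.   0.1 -0.2 -0.  -0.2 -0.6  1.1 -0.6  0.3  0.1 -0.1
```

View pics/w6.png

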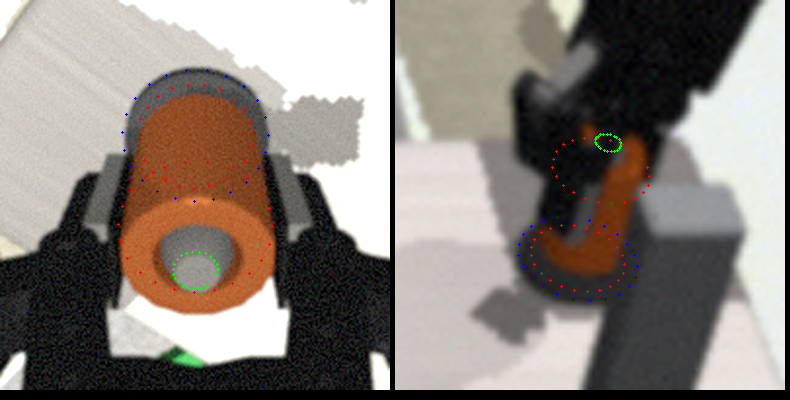

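Run:
```python
from cell import robot,vision
from h import *
for i in range(3):
    st=robot.state(); R0=R.from_euler('xyz',st["orientation"]).inv()
    print(st["position"].round(4),"F tool",R0.apply(st["wrist_force"]).round(2),"T tool",R0.apply(st["torque"]).round(3)); vision.grab_frame("top")
f=vision.grab_frame("scene");px=f["pixels"];hsv=cv2.cvtColor(px,cv2.COLOR_RGB2HSV)
m=((hsv[...,0]<18)&(hsv[...,0]>3)&(hsv[...,1]>120)&(hsv[...,2]>40)); 
u=proj(f,[seat,seat+up*.05]);print(u)
x0,y0=(u.mean(0)-35).astype(int); s=m[y0:y0+70,x0:x0+70]; r,c=np.nonzero(s); print("orange rows",r.min()+y0,r.max()+y0,"cols",c.min()+x0,c.max()+x0)
th=np.linspace(0,6.3,60)
for dz in(0,.004,.008):
    P=np.vstack([seat+np.array([0,0,dz+h])+.019*np.c_[np.cos(th),np.sin(th),0*th] for h in(0,.05)]); q=proj(f,P); print(dz,q.min(0),q.max(0))
```

```text
[0.6179 0.2366 0.0936] F tool [-3.45  0.16 -8.21] T tool [-0.144 -0.876 -0.022]
[0.6179 0.2366 0.0935] F tool [-2.81  1.05 -9.38] T tool [-0.168 -0.927 -0.015]
[0.6179 0.2366 0.0935] F tool [-2.11  0.21 -8.07] T tool [-0.06  -0.924 -0.1  ]
[[424.46204973 251.95346381]
 [429.2536985  233.91323804]]
orange rows 225 254 cols 417 438
0 [414.85137818 227.2658134 ] [439.23106411 258.83029318]
0.004 [415.19872334 225.77624049] [439.65442024 257.4265179 ]
0.008 [415.54780292 224.27907503] [440.07996978 256.01561567]
```

The sleeve is about 7 mm short of home. The lateral force and the wrist view both say the bore's -x (tool) wall rubs on the shaft, so I back up, shift in -x and lower again.

Call:
move_arm:
  rows:
    - [[-0.001,0,-0.004],[0,0,0],0.03]
    - [[-0.0025,0,-0.004],[0,0,0],0.03]
    - [[-0.0025,0,-0.004],[0,0,0],0.03]
    - [[-0.0025,0,-0.004],[0,0,0],0.03]

```text
time_s: 11.12
position: [0.6172, 0.237, 0.0964]
orientation: [3.138, 0.027, 0.701]
wrist_force: [7.6, 3.7, -4.9]
grip_width: 0.036
finger_force: 41.5
```

```bash
cat > ft.py <<'E'
from cell import robot
from h import *
st=robot.state(); R0=R.from_euler('xyz',st["orientation"]).inv()
print(st["position"].round(4),st["orientation"].round(3),"F tool",R0.apply(st["wrist_force"]).round(2),"T tool",R0.apply(st["torque"]).round(3))
E
python3 ft.py; python3 hand.py|head -2
```

```text
[0.6172 0.237  0.0964] [3.138 0.027 0.701] F tool [8.32 2.01 4.65] T tool [-0.431  1.357 -0.018]
(244, 222, 81, 112) 290.1816220638122
[ 1.5231e+00 -1.1000e-03 -9.0000e-04  7.0000e-04] 3.4359968621702026 902.9271134972932 [ 0.3  0.4 -0.3  0.3 -0.  -0.6 -0.5  1.3 -0.4 -0.4  0.2  0.2  0.  -0.2
```

```bash
cat > rel.py <<'E'
from cell import robot
from hand import *
# free fit of sleeve: tilt about y and about x, offsets; then shaft tip from bright disc
st=robot.state(); f,E,m=obs()
cont=max(cv2.findContours(m,0,1)[0],key=cv2.contourArea);H=cv2.convexHull(cont)[:,0].astype(float);H=H[(H[:,1]<245)|(H[:,1]>300)]
def mod(q):
    A=R.from_rotvec([q[4],np.radians(q[0]),0]).apply([0,0,-1.]);e1=np.cross([0,1.,0],A);e1/=np.linalg.norm(e1);e2=np.cross(A,e1)
    o=np.array([q[2],q[3],-.019])+A*q[1]
    return o,A,np.vstack([o+A*h+.019*(np.outer(np.cos(th),e1)+np.outer(np.sin(th),e2)) for h in(-.038,.012)])
def res(q):
    h=cv2.convexHull(proj(f,mod(q)[2],E).astype(np.float32))
    return [cv2.pointPolygonTest(h,(float(u[0]+.5),float(u[1]+.5)),True) for u in H]+[q[1]/.004,q[2]/.002,q[3]/.002]
s=least_squares(res,[2,0,0,0,0],x_scale=[5,.003,.002,.002,.05],diff_step=1e-2,loss='soft_l1')
o,A,_=mod(s.x); Rt=R.from_euler('xyz',st["orientation"])
B=st["position"]+Rt.apply(o-A*.038);Tp=st["position"]+Rt.apply(o+A*.012); Aw=Rt.apply(A)
inv=lambda v:(R.from_euler('z',-st["orientation"][2]).apply(v)*1000).round(1)
print("q",s.x.round(4),"cost",round(s.cost,2),"lean (tool-yaw frame) deg",np.degrees(inv(Aw)/1000).round(2),"bottom-seat mm",inv(B-seat),"top-seat",inv(Tp-seat))
c=f["pixels"][210:345,230:340,::-1]; cv2.imwrite("pics/rel.png",cv2.convertScaleAbs(cv2.resize(c,None,fx=4,fy=4,interpolation=cv2.INTER_CUBIC),alpha=1.6))
P=lambda w:(proj(f,np.linalg.inv(np.linalg.inv(E))@np.zeros(4)[:3] if 0 else w,E)[0])
tt=Rt.inv().apply(seat+up*.065-st["position"]); print("tip pred crop px",(proj(f,tt,E)[0]-[230,210])*4,"bore centre crop",(proj(f,o+A*.012,E)[0]-[230,210])*4)
E
python3 rel.py
```

```text
q [ 1.5236e+00 -1.2000e-03 -1.1000e-03  6.0000e-04 -4.5000e-03] cost 2.3 lean (tool-yaw frame) deg [5.00e-02 4.90e-01 5.73e+01] bottom-seat mm [-0.5 -0.  10.2] top-seat [-0.5  0.4 60.2]
tip pred crop px [220.48321811 390.89732001] bore centre crop [216.73073192 366.7878632 ]
```

View pics/rel.png

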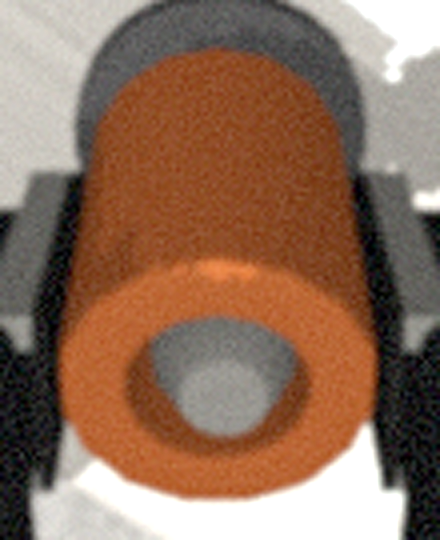

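```bash
cat > rim.py <<'E'
from hand import *
from cell import robot
st=robot.state(); f=vision.grab_frame("wrist"); E=np.linalg.inv(np.asarray(f["tool_from_camera"]))
obsv=np.array([60,262,378,498,127,318,308,455])/4+[230,210]*4
# bottom edge of sleeve silhouette, top most row in crop ~ y=48
def circ(q,h,r):
    t=np.radians(q[0]);A=np.array([-np.sin(t),0,-np.cos(t)]);e1=np.array([np.cos(t),0,-np.sin(t)])
    o=np.array([q[2],q[3],-.019])+A*q[1]
    return proj(f,o+A*h+r*(np.outer(np.cos(th),e1)+np.outer(np.sin(th),[0,1.,0])),E)
def pr(q):
    v=[]
    for r in(.019,.0105):
        c=circ(q,.012,r); v+=[*c.min(0),*c.max(0)]
    return np.array(v),circ(q,-.038,.019)[:,1].min()
def res(q):
    v,b=pr(q); return np.r_[v-obsv,(b-(210+48/4))*1.5]
for x0 in(0,5,-5):
    s=least_squares(res,[x0,0,0,0],x_scale=[5,.003,.002,.002],loss='soft_l1'); print(s.x.round(4),s.cost.round(2),res(s.x).round(1))
E
python3 rim.py; python3 ft.py
```

```text
[ 8.1013e+00 -5.1000e-03 -6.3000e-03  8.0000e-04] 1.04 [-0.2 -0.3 -0.   0.7  0.9  0.5 -0.4 -0.7 -0.1]
[ 8.1013e+00 -5.1000e-03 -6.3000e-03  8.0000e-04] 1.04 [-0.2 -0.3 -0.   0.7  0.9  0.5 -0.4 -0.7 -0.1]
[ 8.1013e+00 -5.1000e-03 -6.3000e-03  8.0000e-04] 1.04 [-0.2 -0.3 -0.   0.7  0.9  0.5 -0.4 -0.7 -0.1]
[0.6172 0.2371 0.0964] [3.138 0.027 0.701] F tool [7.74 2.46 5.19] T tool [-0.383  1.295 -0.033]
```

The rim and bore ellipses give the true in-hand lean: about 8° rather than 1.5°, with the bottom end 23.7 mm past the TCP. That explains the jam. I right the sleeve by turning the tool about −6.6° around the sleeve's foot.

Call:
move_arm:
  rows:
    - [[0.0012,0,-0.001],[0,-1.6,0],0.03]
    - [[0.002,0,-0.001],[0,-3.3,0],0.03]
    - [[0.0028,0,-0.001],[0,-5,0],0.03]
    - [[0.0035,0,-0.001],[0,-6.6,0],0.03]
    - [[0.0035,0,-0.001],[0,-6.6,0],0.03]

```text
time_s: 11.9
position: [0.6175, 0.2377, 0.0965]
orientation: [3.139, 0.149, 0.7]
wrist_force: [0.2, 0.7, -1.1]
grip_width: 0.0352
finger_force: 42.2
```

```bash
python3 ft.py; python3 hand.py|head -2
```

```text
[0.6175 0.2377 0.0965] [3.139 0.149 0.7  ] F tool [ 0.74 -0.39  0.96] T tool [-0.001  0.185 -0.037]
(244, 222, 81, 113) 290.1816220638122
[ 1.4733e+00 -5.0000e-04 -6.0000e-04  6.0000e-04] 3.590296445782202 1031.7699828429868 [ 0.4 -0.5  0.1 -0.2 -0.6 -0.5  0.5 -0.7  0.4  0.5  0.2  0.   0.4  0.4
```

Call:
move_arm:
  rows:
    - [[0.0002,0,0.0015],[0,0,0],0.03]
    - [[0.0005,0,0.003],[0,0,0],0.03]
    - [[0.0007,0,0.0045],[0,0,0],0.03]
    - [[0.0007,0,0.0045],[0,0,0],0.03]

```text
time_s: 12.45
position: [0.617, 0.2368, 0.0919]
orientation: [3.139, 0.15, 0.699]
wrist_force: [0.6, -0.9, -0.6]
grip_width: 0.0357
finger_force: 42.2
```

```bash
python3 ft.py
```

```text
[0.617  0.2368 0.0919] [3.139 0.15  0.699] F tool [-0.07  1.05  0.61] T tool [0.028 0.203 0.023]
```

Free now. I keep lowering until contact.

Call:
move_arm:
  rows:
    - [[0.0001,0,0.001],[0,0,0],0.03]
    - [[0.0003,0,0.002],[0,0,0],0.03]
    - [[0.0004,0,0.003],[0,0,0],0.03]
    - [[0.0004,0,0.003],[0,0,0],0.03]

```text
time_s: 12.95
position: [0.617, 0.2368, 0.0889]
orientation: [3.139, 0.15, 0.699]
wrist_force: [-0.1, -0.1, 0.1]
grip_width: 0.0357
finger_force: 42.2
```

```bash
python3 ft.py
```

```text
[0.617  0.2368 0.0889] [3.139 0.15  0.699] F tool [-0.13  0.05 -0.08] T tool [-0.004  0.187  0.03 ]
```

Call:
move_arm:
  rows:
    - [[0.0001,0,0.001],[0,0,0],0.03]
    - [[0.0003,0,0.002],[0,0,0],0.03]
    - [[0.0004,0,0.003],[0,0,0],0.03]
    - [[0.0004,0,0.003],[0,0,0],0.03]

```text
time_s: 13.45
position: [0.617, 0.2368, 0.086]
orientation: [3.139, 0.15, 0.699]
wrist_force: [-0.9, 0.3, -0.4]
grip_width: 0.0359
finger_force: 42.3
```

```bash
python3 ft.py
```

```text
[0.617  0.2368 0.086 ] [3.139 0.15  0.699] F tool [-0.37 -0.82  0.49] T tool [-0.069  0.169  0.025]
```

Call:
move_arm:
  rows:
    - [[0.0001,0,0.001],[0,0,0],0.03]
    - [[0.0003,0,0.002],[0,0,0],0.03]
    - [[0.0004,0,0.003],[0,0,0],0.03]
    - [[0.0004,0,0.003],[0,0,0],0.03]

```text
time_s: 13.95
position: [0.6171, 0.2368, 0.0858]
orientation: [3.14, 0.149, 0.699]
wrist_force: [-6.5, -0.7, 18.0]
grip_width: 0.0354
finger_force: 44.4
```

```bash
python3 ft.py;python3 - <<'E'
from cell import vision
from h import *
f=vision.grab_frame("scene");px=f["pixels"];hsv=cv2.cvtColor(px,cv2.COLOR_RGB2HSV)
m=((hsv[...,0]<18)&(hsv[...,0]>3)&(hsv[...,1]>120)&(hsv[...,2]>40))
u=proj(f,seat+up*.025)[0];x0,y0=(u-35).astype(int); s=m[y0:y0+70,x0:x0+70]; r,c=np.nonzero(s); print("orange rows",r.min()+y0,r.max()+y0,"cols",c.min()+x0,c.max()+x0)
E
```

```text
[0.6171 0.2368 0.0858] [3.14  0.149 0.699] F tool [ -8.05  -3.61 -17.01] T tool [ 0.84  -1.568 -0.086]
orange rows 233 257 cols 415 438
```

Solid stop at 18 N with TCP z=0.0858, and the scene's orange bottom row is 257 (home predicts 258), so the sleeve is on the collar. I relax and release.

Call:
move_arm:
  rows:
    - [[-0.0003,0,-0.0015],[0,0,0],0.03]
    - [[-0.0003,0,-0.0025],[0,0,0],0.03]
    - [[-0.0003,0,-0.0025],[0,0,0],0.065]
    - [[-0.0003,0,-0.0025],[0,0,0],0.065]
    - [[-0.0003,0,-0.0025],[0,0,0],0.065]

```text
time_s: 14.62
position: [0.617, 0.2368, 0.0852]
orientation: [3.139, 0.15, 0.699]
wrist_force: [0.9, 1.1, 0.0]
grip_width: 0.0648
finger_force: 0.0
```

```bash
python3 ft.py;python3 go.py; python3 rim.py|head -0
python3 - <<'E'
from cell import vision
from h import *
f=vision.grab_frame("scene");px=f["pixels"];hsv=cv2.cvtColor(px,cv2.COLOR_RGB2HSV)
m=((hsv[...,0]<18)&(hsv[...,0]>3)&(hsv[...,1]>120)&(hsv[...,2]>40))
u=proj(f,seat+up*.025)[0];x0,y0=(u-35).astype(int); s=m[y0:y0+70,x0:x0+70]; r,c=np.nonzero(s); print("orange rows",r.min()+y0,r.max()+y0,"cols",c.min()+x0,c.max()+x0)
E
```

```text
[0.617  0.2368 0.0852] [3.139 0.15  0.699] F tool [ 1.44 -0.26 -0.23] T tool [ 0.012  0.15  -0.038]
pos [0.617  0.2368 0.0852] rpy [3.139 0.15  0.699] q [-0.83  0.74  0.53  1.61 -0.35  1.04 -1.05] F [0.9 1.1 0. ] w 0.0648 ff 0.0
orange rows 233 257 cols 418 438Exception ignored on flushing sys.stdout:
BrokenPipeError: [Errno 32] Broken pipe
```

Sleeve home and no drop. I retreat straight up.

Call:
move_arm:
  rows:
    - [[-0.004,0,-0.03],[0,0,0],0.065]
    - [[-0.011,0,-0.075],[0,0,0],0.065]
    - [[-0.018,0,-0.12],[0,0,0],0.065]
    - [[-0.026,0,-0.175],[0,0,0],0.065]
    - [[-0.026,0,-0.175],[0,8.5,0],0.065]

```text
time_s: 15.35
position: [0.6207, 0.2397, 0.2669]
orientation: [3.137, -0.009, 0.702]
wrist_force: [-0.2, -1.2, -0.3]
grip_width: 0.0651
finger_force: 0.0
```

```bash
cat >> h.py <<'E'
bp=lambda h:np.array([BAR[0],BAR[1],h])
E
python3 go.py "bp(.16)-np.array([.0,0,0]),down(-.172)"
python3 - <<'E'
from cell import vision
from h import *
f=vision.grab_frame("scene");px=f["pixels"];hsv=cv2.cvtColor(px,cv2.COLOR_RGB2HSV)
m=((hsv[...,0]<18)&(hsv[...,0]>3)&(hsv[...,1]>120)&(hsv[...,2]>40))
u=proj(f,seat+up*.025)[0];x0,y0=(u-35).astype(int); s=m[y0:y0+70,x0:x0+70]; r,c=np.nonzero(s); print("orange rows",r.min()+y0,r.max()+y0,"cols",c.min()+x0,c.max()+x0)
E
```

```text
pos [0.6207 0.2397 0.2669] rpy [ 3.137 -0.009  0.702] q [-0.89  0.48  0.61  1.58 -0.29  1.16 -1.09] F [-0.2 -1.2 -0.3] w 0.0651 ff 0.0
shift [-0.3103, 0.1141, 0.1046] turn [0.04, -0.62, 50.07] |d| 0.347 |w| 50.1
orange rows 227 257 cols 416 438
```

Call:
move_arm:
  rows:
    - [[-0.053,0.019,0],[0,0,8.5],0.06]
    - [[-0.105,0.038,0],[0,0,17],0.06]
    - [[-0.158,0.057,0],[0,0,25],0.06]
    - [[-0.21,0.076,0.02],[0,0,33.5],0.06]
    - [[-0.262,0.095,0.05],[0,-0.3,42],0.06]

```text
time_s: 16.02
position: [0.4774, -0.0052, 0.2132]
orientation: [3.138, 0.003, -0.038]
wrist_force: [0.5, -0.3, -1.6]
grip_width: 0.0599
finger_force: 0.0
```

```bash
python3 go.py "bp(.16)-np.array([.0,0,0]),down(-.172)"
```

```text
pos [ 0.4774 -0.0052  0.2132] rpy [ 3.138e+00  3.000e-03 -3.800e-02] q [-0.88  0.23  0.88  2.07 -0.21  0.94 -1.49] F [ 0.5 -0.3 -1.6] w 0.0599 ff 0.0
shift [-0.017, 0.0429, 0.0534] turn [0.21, 0.18, 7.67] |d| 0.071 |w| 7.7
```

Call:
move_arm:
  rows:
    - [[-0.009,0.022,0.025],[0,0,4],0.06]
    - [[-0.017,0.043,0.053],[0.2,0.2,7.7],0.06]
    - [[-0.017,0.043,0.053],[0.2,0.2,7.7],0.06]
    - [[-0.017,0.043,0.053],[0.2,0.2,7.7],0.06]

```text
time_s: 16.52
position: [0.4602, -0.0459, 0.161]
orientation: [3.14, 0.0, -0.166]
wrist_force: [1.2, 0.1, -0.1]
grip_width: 0.0599
finger_force: 0.0
```

```bash
cat > bar.py <<'E'
from cell import robot,vision
from h import *
st=robot.state(); f=vision.grab_frame("wrist"); E=wristE(st,f); px=f["pixels"]
print(st["position"].round(4),st["orientation"].round(3))
hsv=cv2.cvtColor(px,cv2.COLOR_RGB2HSV)
C=np.array([(75,20,10),(75,-20,10),(-75,-20,10),(-75,20,10)])/1000
K=np.array([(11,11,40),(11,-11,40),(-11,-11,40),(-11,11,40)])/1000
print("pred corners",proj(f,pose(*BAR,C),E).round(0).tolist(),"knob",proj(f,pose(*BAR,K),E).round(0).tolist())
print([(np.round(d["extent"]).tolist(),round(d["score"],2)) for d in vision.find_in(f,"bar")[:3]])
np.save("bar.npy",px)
for n in("top","scene"):
    g=vision.grab_frame(n); print(n,[(np.round(d["extent"]).tolist(),round(d["score"],2)) for d in vision.find_in(g,"bar")[:5]],proj(g,pose(*BAR,C)).round(0).tolist())
E
python3 bar.py
```

```text
[ 0.4602 -0.0459  0.161 ] [ 3.14   0.    -0.166]
pred corners [[215.0, 214.0], [213.0, 178.0], [359.0, 178.0], [355.0, 215.0]] knob [[274.0, 216.0], [274.0, 194.0], [298.0, 194.0], [297.0, 216.0]]
[([97.0, 186.0, 51.0, 121.0], 0.97), ([325.0, 280.0, 132.0, 41.0], 0.96), ([490.0, 304.0, 69.0, 67.0], 0.84)]
top [([390.0, 172.0, 58.0, 31.0], 0.94), ([286.0, 272.0, 59.0, 18.0], 0.73), ([358.0, 296.0, 53.0, 45.0], 0.6), ([277.0, 219.0, 29.0, 16.0], 0.59), ([202.0, 208.0, 6.0, 7.0], 0.52)] [[246.0, 224.0], [249.0, 210.0], [305.0, 219.0], [303.0, 234.0]]
scene [([348.0, 191.0, 22.0, 39.0], 0.94), ([210.0, 167.0, 57.0, 23.0], 0.82), ([72.0, 234.0, 70.0, 32.0], 0.73), ([249.0, 208.0, 65.0, 22.0], 0.7), ([152.0, 143.0, 52.0, 31.0], 0.58)] [[315.0, 218.0], [313.0, 229.0], [248.0, 222.0], [252.0, 210.0]]
```

```bash
cat > barfit.py <<'E'
from cell import robot,vision
from h import *
st=robot.state(); f=vision.grab_frame("wrist"); E=wristE(st,f); px=f["pixels"]
g=cv2.GaussianBlur(cv2.cvtColor(px,cv2.COLOR_RGB2GRAY),(3,3),0)
r=g[165:230,200:375]; print(r[::6,::12])
bright=(g>np.percentile(r,50)*.8).astype(np.uint8)
E
python3 barfit.py
```

```text
[[141 147 138 139 147 140 142 146 132 135 134 129 127 129 137]
 [141 147 142 147 148 140 147 142 133 131 136 126 130 128 128]
 [147 145 157 156 154 150 140 135 130 123 124 123 120 113 134]
 [145 148 191 171 192 191 164 160 180 190 190 189 189 180 138]
 [143 146 188 130 149 130 130  11  45 187 188 186 186 186 142]
 [154 150 190 130 130 130 129  24  25 134 186 186 186 184 141]
 [144 135 128 129 127 127 129  23  23 126 161 127 185 177 145]
 [151 144 132 132 132 131 131  26  27 126 124 124 182 171 145]
 [150 139 113 112 115 117 120  27  32 119 120 121 181 166 150]
 [142 146  90  96  91  95  93  91  95  99 144  97 150 140 144]
 [147 151 142  93  90  98  95  90  96  93 148 139 143 147 142]]
```

```bash
cat > barfit.py <<'E'
from cell import robot,vision
from h import *
st=robot.state(); f=vision.grab_frame("wrist"); E=wristE(st,f); px=f["pixels"]
g=cv2.cvtColor(px,cv2.COLOR_RGB2GRAY); gb=cv2.GaussianBlur(g,(5,5),0).astype(int)
for row in(184,186,188):
    c=np.nonzero(gb[row,190:390]>165)[0]+190; print("row",row,"bright cols",c.min(),c.max())
for row in (196,204,212):
    d=np.abs(np.diff(gb[row,190:390],prepend=gb[row,190])); print(row,[(i+190,gb[row,190+i]) for i in np.nonzero(d>8)[0]][:60:3])
for col in(225,240,250,330,340):
    d=gb[160:240,col]; print(col,(d[::3]).tolist())
m=(gb<65).astype(np.uint8); n,lab,s,c=cv2.connectedComponentsWithStats(m)
for i in range(1,n):
    if s[i,4]>150 and 170<c[i][1]<240 and 240<c[i][0]<330: print("knob",s[i],c[i].round(1))
B=np.array([(x,y,z) for x in(-11,11) for y in(-11,11) for z in(10,40)])/1000
h=cv2.convexHull(proj(f,pose(*BAR,B),E).astype(np.float32)); mo=cv2.moments(h); print("knob pred",cv2.boundingRect(h),mo["m10"]/mo["m00"],mo["m01"]/mo["m00"])
C=np.array([(75,20,10),(75,-20,10),(-75,-20,10),(-75,20,10)])/1000; print(proj(f,pose(*BAR,C),E).round(1).tolist(),st["position"].round(4),st["orientation"].round(3))
E
python3 barfit.py
```

```text
row 184 bright cols 215 358
row 186 bright cols 215 358
row 188 bright cols 215 358
196 [(np.int64(215), np.int64(170)), (np.int64(228), np.int64(156)), (np.int64(275), np.int64(95)), (np.int64(278), np.int64(28)), (np.int64(299), np.int64(80)), (np.int64(316), np.int64(166)), (np.int64(359), np.int64(152))]
204 [(np.int64(214), np.int64(127)), (np.int64(276), np.int64(62)), (np.int64(297), np.int64(50)), (np.int64(300), np.int64(114)), (np.int64(325), np.int64(134)), (np.int64(341), np.int64(166)), (np.int64(358), np.int64(152))]
212 [(np.int64(274), np.int64(116)), (np.int64(277), np.int64(36)), (np.int64(297), np.int64(60)), (np.int64(300), np.int64(122)), (np.int64(341), np.int64(173))]
225 [149, 140, 140, 144, 142, 123, 179, 191, 191, 191, 189, 189, 187, 143, 128, 130, 130, 127, 99, 92, 91, 107, 124, 121, 117, 116, 110]
240 [143, 145, 146, 142, 139, 119, 178, 192, 169, 133, 131, 130, 131, 129, 129, 129, 132, 127, 103, 93, 93, 99, 98, 96, 97, 94, 92]
250 [143, 140, 144, 147, 145, 119, 178, 192, 190, 180, 164, 136, 131, 130, 129, 129, 131, 127, 105, 91, 90, 93, 93, 91, 92, 96, 98]
330 [127, 125, 127, 131, 131, 126, 152, 189, 190, 189, 186, 187, 186, 156, 126, 124, 125, 126, 110, 95, 95, 112, 140, 144, 149, 142, 140]
340 [125, 124, 124, 123, 133, 128, 149, 188, 189, 188, 186, 187, 186, 184, 170, 149, 158, 160, 147, 142, 142, 146, 144, 143, 145, 139, 140]
knob [276 187  23  29 611] [286.7 201.2]
knob pred (274, 186, 24, 30) 285.7895575737968 201.06528414371138
[[215.3, 214.1], [212.8, 177.2], [358.7, 178.1], [355.5, 214.9]] [ 0.4598 -0.046   0.1608] [ 3.141 -0.    -0.167]
```

The wrist view confirms the bar and knob to about 1 px. I descend onto the knob.

```bash
echo 'BAR[1]-=.0006' >> h.py; python3 go.py "bp(.016),down(-.1723)"
```

```text
pos [ 0.4596 -0.0461  0.1607] rpy [ 3.141 -0.    -0.167] q [-0.77  0.3   0.88  2.16 -0.31  0.81 -1.43] F [0.  0.1 0. ] w 0.0599 ff 0.0
shift [-0.0008, 0.0021, 0.1447] turn [0.05, -0.0, 0.3] |d| 0.145 |w| 0.3
```

Call:
move_arm:
  rows:
    - [[-0.001,0.002,0.04],[0,0,0.3],0.05]
    - [[-0.001,0.002,0.08],[0,0,0.3],0.05]
    - [[-0.001,0.002,0.115],[0,0,0.3],0.05]
    - [[-0.001,0.002,0.135],[0,0,0.3],0.05]
    - [[-0.001,0.002,0.145],[0,0,0.3],0.05]

```text
time_s: 17.55
position: [0.4576, -0.0484, 0.0145]
orientation: [3.14, 0.002, -0.173]
wrist_force: [0.7, -0.2, 0.8]
grip_width: 0.0501
finger_force: 0.0
```

Call:
move_arm:
  rows:
    - [[0,0,0],[0,0,0],0.05]
    - [[0,0,0],[0,0,0],0.012]
    - [[0,0,0],[0,0,0],0.012]
    - [[0,0,0],[0,0,0],0.012]
    - [[0,0,0],[0,0,0],0.012]
  squeeze: 60

```text
time_s: 18.18
position: [0.4588, -0.0484, 0.0164]
orientation: [3.141, -0.001, -0.173]
wrist_force: [-1.5, 0.4, 6.1]
grip_width: 0.0205
finger_force: 59.2
```

```bash
python3 go.py "bp(.25),down(-.1723)"
```

```text
pos [ 0.4588 -0.0484  0.0164] rpy [ 3.141e+00 -1.000e-03 -1.730e-01] q [-0.5   0.56  0.59  2.24 -0.64  0.51 -1.15] F [-1.5  0.4  6.1] w 0.0205 ff 59.22026753425598
shift [0.0001, -0.0, -0.2336] turn [0.02, -0.08, -0.05] |d| 0.234 |w| 0.1
```

Call:
move_arm:
  rows:
    - [[0,0,-0.03],[0,0,0],0.012]
    - [[0,0,-0.08],[0,0,0],0.012]
    - [[0,0,-0.13],[0,0,0],0.012]
    - [[0,0,-0.18],[0,0,0],0.012]
    - [[0,0,-0.23],[0,0,0],0.012]

```text
time_s: 18.8
position: [0.4576, -0.0482, 0.2469]
orientation: [3.141, 0.001, -0.173]
wrist_force: [0.6, 1.7, -1.0]
grip_width: 0.0207
finger_force: 59.2
```

```bash
cat >> h.py <<'E'
fen=lambda dy,h,dx=0: pose(*SL,[dx,-.08+dy,.06+h])[0]
E
python3 go.py "fen(.02,.12),down(SL[2]+np.pi/2)"
```

```text
pos [ 0.4576 -0.0482  0.2469] rpy [ 3.141e+00  1.000e-03 -1.730e-01] q [-0.95  0.13  1.03  2.07 -0.13  1.   -1.6 ] F [ 0.6  1.7 -1. ] w 0.0207 ff 59.24589157104492
shift [0.1374, -0.1994, 0.0667] turn [-0.01, 0.07, -100.65] |d| 0.251 |w| 100.7
```

Call:
move_arm:
  rows:
    - [[0.014,-0.02,0],[0,0,-10.1],0.012]
    - [[0.028,-0.04,0],[0,0,-20.2],0.012]
    - [[0.042,-0.06,0],[0,0,-30.3],0.012]
    - [[0.056,-0.08,0],[0,0,-40.4],0.012]
    - [[0.07,-0.1,0],[0,0,-50.5],0.012]

```text
time_s: 19.42
position: [0.5443, 0.0388, 0.2454]
orientation: [-3.142, 0.001, 0.714]
wrist_force: [-0.2, -0.5, -1.6]
grip_width: 0.021
finger_force: 59.4
```

```bash
python3 go.py "fen(.02,.12),down(SL[2]+np.pi/2)"
```

```text
pos [0.5443 0.0388 0.2454] rpy [-3.142e+00  1.000e-03  7.140e-01] q [-0.8   0.31  0.76  1.89 -0.24  1.04 -0.79] F [-0.2 -0.5 -1.6] w 0.021 ff 59.409871101379395
shift [0.1188, -0.0104, 0.0653] turn [-0.02, 0.05, -49.81] |d| 0.136 |w| 49.8
```

Call:
move_arm:
  rows:
    - [[0.024,-0.002,0],[0,0,-10],0.012]
    - [[0.048,-0.004,0],[0,0,-20],0.012]
    - [[0.072,-0.006,0.02],[0,0,-30],0.012]
    - [[0.096,-0.008,0.04],[0,0,-40],0.012]
    - [[0.119,-0.01,0.055],[0,0,-49.8],0.012]

```text
time_s: 20.05
position: [0.6279, 0.1238, 0.1894]
orientation: [-3.14, 0.001, 1.583]
wrist_force: [0.1, 0.7, -1.2]
grip_width: 0.0211
finger_force: 59.4
```

Call:
move_arm:
  rows:
    - [[0,0,0],[0,0,0],0.012]
    - [[0,0,0],[0,0,0],0.012]

```text
time_s: 20.3
position: [0.6277, 0.1222, 0.1907]
orientation: [-3.141, 0.002, 1.574]
wrist_force: [-0.2, -0.6, -1.0]
grip_width: 0.0209
finger_force: 59.3
```

```bash
cat > fence.py <<'E'
from cell import robot,vision
from h import *
st=robot.state(); f=vision.grab_frame("wrist"); E=wristE(st,f); px=f["pixels"]
print(st["position"].round(4),st["orientation"].round(4))
hsv=cv2.cvtColor(px,cv2.COLOR_RGB2HSV); gb=cv2.GaussianBlur(hsv[...,2],(3,3),0).astype(int)
F=np.array([(90,-100,78),(90,-120,78),(-90,-120,78),(-90,-100,78),(90,-100,60),(-90,-100,60)])/1000
print("fence pred",proj(f,pose(*SL,F),E).round(1).tolist())
print("slicer deck edges",proj(f,pose(*SL,np.array([(90,120,60),(-90,120,60)])/1000),E).round(1).tolist(),"seat",proj(f,seat,E).round(1))
bt=R.from_euler('xyz',st["orientation"]); under=st["position"]+bt.apply([0,0,.015])
B=[under+bt.apply([sy*.02,sx*.075,z]) for z in(0,-.01) for sx in(1,-1) for sy in(1,-1)]
print("bar pred under/top",proj(f,np.array(B),E).round(1).tolist())
np.save("fence.npy",px)
E
python3 fence.py
python3 - <<'E'
import numpy as np,cv2
px=np.load('fence.npy'); g=cv2.cvtColor(px,cv2.COLOR_RGB2GRAY)
s=cv2.resize(g,(70,52),interpolation=cv2.INTER_AREA)
for i,r in enumerate(s[14:46]): print((i+14)*8,' '.join('%3d'%v for v in r[6:64]))
E
```

```text
[0.6277 0.1222 0.1907] [-3.1411e+00  1.6000e-03  1.5740e+00]
fence pred [[376.9, 242.5], [375.1, 261.1], [192.2, 262.4], [190.0, 243.9], [371.6, 235.1], [195.4, 236.4]]
slicer deck edges [[395.4, -23.6], [166.6, -21.1]] seat [[271.9  71.6]]
bar pred under/top [[412.1, 222.8], [403.3, 283.0], [153.9, 222.5], [162.7, 282.7], [419.7, 229.2], [409.9, 292.2], [146.1, 228.9], [155.9, 292.0]]
112 155 158 158 157 159 162 160 160 163 164 162 160 162 162 163 165 186 172 190 190 190 191 191 191 191 191 191 187 181 183 189 191 191 191 191 191 191 191 190 182 178 170 190 190 190 190 189 189 189 189 188 188 188 187 187 187 186 186
120 135 133 135 140 138 141 142 141 138 138 141 139 136 138 137 136 174 174 190 190 180 175 166 165 165 153 150 152 165 170 188 191 191 191 191 191 191 190 191 184 178 171 191 190 190 190 190 190 189 189 189 188 188 188 187 187 187 186
128 102 102 104 104 108 106 100 100  94  96 101 100  99  99  92  91 125 141 156 144 135 133 135 133 134 134 133 134 134 135 149 191 191 191 192 191 191 191 191 189 179 173 191 190 190 190 190 190 189 189 189 188 188 188 188 187 187 186
136
[... 6140 characters left out ...]
  74  74  63 119 121  94  30  16  16  16  16  18  20  81  63  24  28  26  25  17  17  15  17  16  21  46  46  90 120 119  68 178  71  15  16  14  14  15  22  23  23  26  22  31  27  24  17  15  16  16  33  95  38  37  37  37  35
352  74  74  74  56 114  57  17  14  15  16  16  18  19  32  47  14  18  21  18  27  15  15  16  16  16  16  24  29  24  41  74  36  53  22  15  15  15  15  15  31  21  18  19  14  19  26  29  26  19  15  16  14  16  21  35  36  36  35
360  41  28  52  43  27  13  14  15  15  16  18  19  19  17  13  14  13  15  36  78  15  15  23  14  15  12  13  14  14  13  13  14  13  15  15  14  20  15  13  93  71  17  15  14  15  18  24  28  28  18  15  17  16  15  17  29  36  34
```

```bash
python3 - <<'E'
import numpy as np,cv2
px=np.load('fence.npy'); g=cv2.cvtColor(px,cv2.COLOR_RGB2GRAY).astype(int)
for c in(170,200,240,340,372,395): print(c,"rows 204-242:",np.median(g[204:243:2,c-3:c+4],axis=1).astype(int).tolist())
for r in(219,224,236): 
    v=cv2.GaussianBlur(g.astype(np.uint8),(1,3),0)[r].astype(int); print(r,"L",v[140:166:2].tolist(),"R 400-430",v[400:432:2].tolist())
g2=g
E
python3 ft.py
```

```text
170 rows 204-242: [129, 140, 140, 140, 145, 146, 144, 146, 143, 127, 83, 73, 100, 121, 124, 123, 123, 124, 123, 123]
200 rows 204-242: [129, 130, 131, 130, 132, 132, 130, 134, 133, 120, 81, 76, 99, 121, 123, 125, 123, 125, 125, 123]
240 rows 204-242: [136, 135, 136, 134, 135, 133, 135, 135, 123, 108, 79, 76, 97, 124, 124, 123, 124, 127, 125, 124]
340 rows 204-242: [135, 132, 134, 133, 133, 133, 174, 191, 184, 178, 104, 70, 111, 176, 183, 175, 128, 123, 124, 123]
372 rows 204-242: [183, 181, 178, 179, 185, 185, 185, 182, 179, 174, 98, 69, 108, 173, 158, 122, 120, 121, 122, 123]
395 rows 204-242: [191, 191, 192, 191, 191, 191, 192, 191, 191, 185, 108, 72, 102, 170, 180, 179, 178, 180, 181, 180]
219 L [139, 146, 147, 144, 143, 143, 142, 141, 136, 142, 148, 144, 144] R 400-430 [191, 192, 190, 192, 191, 191, 191, 191, 191, 174, 135, 121, 113, 72, 80, 107]
224 L [141, 142, 145, 145, 143, 142, 137, 120, 93, 83, 84, 83, 85] R 400-430 [112, 113, 113, 112, 112, 112, 140, 178, 188, 158, 133, 125, 99, 64, 91, 110]
236 L [135, 138, 141, 144, 142, 129, 122, 124, 122, 123, 121, 122, 122] R 400-430 [178, 177, 178, 179, 178, 179, 178, 178, 177, 177, 154, 121, 106, 80, 101, 124]
[0.6279 0.1221 0.191 ] [3.142e+00 1.000e-03 1.574e+00] F tool [0.06 0.06 1.33] T tool [-0.005  0.001 -0.06 ]
```

Run:
```python
from cell import vision
from h import *
f=vision.grab_frame("wrist"); st=dict(position=np.array([0.5656,0.1856,0.2252]),orientation=np.array([3.1399,.0515,.7029])); E=wristE(st,f)
g=cv2.GaussianBlur(cv2.cvtColor(np.load("sh.npy"),cv2.COLOR_RGB2GRAY),(3,3),0).astype(float)
sl=[SL[0]+.0017,SL[1]+.002,SL[2]]
pts=[]
for x in np.linspace(-.08,.08,17):
    ys=np.linspace(-.115,-.08,71); P=pose(*sl,np.c_[np.full(71,x),ys,np.full(71,.06)]); u=proj(f,P,E)
    v=cv2.remap(g.astype(np.float32),u[:,:1].astype(np.float32),u[:,1:].astype(np.float32),1)[:,0]
    if u.min()<0 or u[:,0].max()>558 or u[:,1].max()>418: continue
    d=np.diff(v); i=d.argmax(); pts.append((x*1000,ys[i]*1000+.25,d[i])); 
print(np.round(pts,1).tolist())
```

```text
[[-80.0, -101.8, 21.6], [-70.0, -101.8, 22.1], [-60.0, -101.8, 20.6], [-50.0, -101.8, 20.0], [-40.0, -102.3, 21.2], [-30.0, -101.2, 18.6], [-20.0, -100.8, 19.0], [-10.0, -101.2, 19.4], [0.0, -100.8, 19.4], [10.0, -101.2, 20.3], [20.0, -101.8, 21.3], [30.0, -101.8, 22.6], [40.0, -101.8, 23.1], [50.0, -101.2, 22.6], [60.0, -101.2, 23.9], [70.0, -100.8, 19.9], [80.0, -100.8, 18.9]]
```

```bash
echo 'SL=[.6275,.185,.0135]' >> h.py; python3 go.py "fen(.006,.022),down(SL[2]+np.pi/2)"
```

```text
pos [0.628  0.1221 0.1911] rpy [3.141e+00 1.000e-03 1.575e+00] q [-0.65  0.49  0.49  1.71 -0.27  1.01 -0.05] F [ 0.6 -0.2 -2.3] w 0.0204 ff 59.27239537239075
shift [-0.011, 0.0005, 0.1091] turn [0.02, 0.07, -0.56] |d| 0.11 |w| 0.6
```

Call:
move_arm:
  rows:
    - [[-0.006,0.0005,0.03],[0,0,-0.5],0.012]
    - [[-0.011,0.0005,0.06],[0,0,-0.5],0.012]
    - [[-0.011,0.0005,0.085],[0,0,-0.5],0.012]
    - [[-0.011,0.0005,0.1],[0,0,-0.5],0.012]
    - [[-0.011,0.0005,0.106],[0,0,-0.5],0.012]

```text
time_s: 21.02
position: [0.6285, 0.112, 0.084]
orientation: [-3.141, 0.001, 1.586]
wrist_force: [-0.2, 0.3, -2.0]
grip_width: 0.0208
finger_force: 59.4
```

Call:
move_arm:
  rows:
    - [[0,0,0.002],[0,0,0],0.012]
    - [[0,0,0.004],[0,0,0],0.012]
    - [[0,0,0.004],[0,0,0],0.012]

```text
time_s: 21.4
position: [0.6289, 0.1122, 0.0807]
orientation: [3.141, 0.001, 1.586]
wrist_force: [0.0, -0.6, -1.4]
grip_width: 0.0213
finger_force: 59.4
```

```bash
python3 ft.py; python3 go.py "fen(.006,.016),down(SL[2]+np.pi/2)"
```

```text
[0.6289 0.1122 0.0807] [3.141e+00 1.000e-03 1.586e+00] F tool [-0.6  -0.01  1.4 ] T tool [ 0.003 -0.042  0.012]
pos [0.6289 0.1122 0.0807] rpy [3.141e+00 1.000e-03 1.586e+00] q [-0.58  0.62  0.43  1.79 -0.34  0.81  0.03] F [ 0.  -0.6 -1.4] w 0.0213 ff 59.44037318229675
shift [-0.0012, -0.0005, 0.0047] turn [0.01, 0.04, 0.11] |d| 0.005 |w| 0.1
```

Call:
move_arm:
  rows:
    - [[0,-0.0005,0.001],[0,0,0],0.012]
    - [[0,-0.0005,0.002],[0,0,0],0.012]
    - [[0,-0.0005,0.003],[0,0,0],0.012]
    - [[0,-0.0005,0.004],[0,0,0],0.012]

```text
time_s: 21.9
position: [0.6281, 0.1121, 0.0765]
orientation: [-3.141, 0.001, 1.586]
wrist_force: [-3.9, -0.4, 7.4]
grip_width: 0.0209
finger_force: 60.6
```

```bash
python3 ft.py
```

```text
[0.6281 0.1121 0.0765] [-3.141e+00  1.000e-03  1.586e+00] F tool [-0.31 -3.9  -7.35] T tool [0.575 0.05  0.015]
```

Deck contact at z=0.0765. I ease off slightly and slide towards the fence.

Call:
move_arm:
  rows:
    - [[0,0,-0.001],[0,0,0],0.012]
    - [[-0.002,0,-0.001],[0,0,0],0.012]
    - [[-0.004,0,-0.001],[0,0,0],0.012]
    - [[-0.006,0,-0.001],[0,0,0],0.012]
    - [[-0.006,0,-0.001],[0,0,0],0.012]

```text
time_s: 22.52
position: [0.6281, 0.1066, 0.0771]
orientation: [-3.141, 0.001, 1.587]
wrist_force: [0.5, 1.7, -0.8]
grip_width: 0.0213
finger_force: 59.3
```

```bash
python3 ft.py
```

```text
[0.6281 0.1066 0.0771] [-3.141e+00  1.000e-03  1.587e+00] F tool [1.66 0.5  0.76] T tool [ 0.053  0.409 -0.09 ]
```

Call:
move_arm:
  rows:
    - [[-0.001,0,0],[0,0,0],0.012]
    - [[-0.002,0,0],[0,0,0],0.012]
    - [[-0.0025,0,0],[0,0,0],0.012]
    - [[-0.0025,0,0],[0,0,0],0.012]

```text
time_s: 23.02
position: [0.628, 0.1061, 0.0772]
orientation: [-3.141, -0.001, 1.589]
wrist_force: [-0.9, 6.1, -0.2]
grip_width: 0.0211
finger_force: 59.4
```

```bash
python3 ft.py
```

```text
[0.628  0.1061 0.0772] [-3.141e+00 -1.000e-03  1.589e+00] F tool [ 6.08 -0.76  0.18] T tool [ 0.171  1.479 -0.292]
```

Contact with the fence (6 N). The moment says the +x end touches first, so I add a little yaw and push.

Call:
move_arm:
  rows:
    - [[-0.0005,0,0],[0,0,-0.4],0.012]
    - [[-0.0005,0,0],[0,0,-0.8],0.012]
    - [[-0.001,0,0],[0,0,-0.8],0.012]
    - [[-0.001,0,0],[0,0,-0.8],0.012]

```text
time_s: 23.52
position: [0.628, 0.1062, 0.0772]
orientation: [-3.141, -0.003, 1.6]
wrist_force: [-1.2, 8.7, -0.4]
grip_width: 0.0214
finger_force: 59.6
```

```bash
python3 ft.py
```

```text
[0.628  0.1062 0.0772] [-3.141e+00 -3.000e-03  1.600e+00] F tool [ 8.75 -0.91  0.41] T tool [0.184 2.011 0.507]
```

Call:
move_arm:
  rows:
    - [[0,0,0],[0,0,0.5],0.012]
    - [[0,0,0.0005],[0,0,0.5],0.012]
    - [[0,0,0.001],[0,0,0.5],0.012]
    - [[0,0,0.0013],[0,0,0.5],0.012]

```text
time_s: 24.02
position: [0.6282, 0.1061, 0.0766]
orientation: [-3.141, -0.003, 1.593]
wrist_force: [-2.5, 8.7, 6.0]
grip_width: 0.0209
finger_force: 60.4
```

```bash
python3 ft.py
```

```text
[0.6282 0.1061 0.0766] [-3.141e+00 -3.000e-03  1.593e+00] F tool [ 8.75 -2.34 -6.01] T tool [0.711 1.863 0.147]
```

Call:
move_arm:
  rows:
    - [[0,0,0],[0,0,0],0.03]
    - [[0,0,0],[0,0,0],0.045]
    - [[0,0,0],[0,0,0],0.05]
    - [[0,0,0],[0,0,0],0.05]

```text
time_s: 24.52
position: [0.6283, 0.1021, 0.0759]
orientation: [-3.141, 0.001, 1.591]
wrist_force: [-0.6, -0.3, -0.9]
grip_width: 0.0499
finger_force: 0.0
```

Call:
move_arm:
  rows:
    - [[0.001,0,-0.02],[0,0,0],0.05]
    - [[0.001,0,-0.06],[0,0,0],0.05]
    - [[0.001,0,-0.11],[0,0,0],0.05]
    - [[0.001,0,-0.16],[0,0,0],0.05]
    - [[0.001,0,-0.18],[0,0,0],0.05]

```text
time_s: 25.15
position: [0.63, 0.1035, 0.2611]
orientation: [3.136, -0.001, 1.591]
wrist_force: [0.1, -0.9, -0.6]
grip_width: 0.0501
finger_force: 0.0
```

```bash
cat > chk.py <<'E'
from cell import robot,vision
from h import *
import itertools
vision.grab_frame("top");vision.grab_frame("top")
st=robot.state(); f=vision.grab_frame("wrist"); E=wristE(st,f); px=f["pixels"]; np.save("chk.npy",px)
print(st["position"].round(4),st["orientation"].round(4),st["wrist_force"].round(1))
g=cv2.GaussianBlur(cv2.cvtColor(px,cv2.COLOR_RGB2GRAY),(3,3),0).astype(np.float32)
def samp(P): u=proj(f,P,E).astype(np.float32); return cv2.remap(g,u[:,:1],u[:,1:],1)[:,0],u
n=81
for x in(-.065,-.04,.04,.065):   # across bar, at bar-top level, slicer frame y
    ys=np.linspace(-.125,-.045,n); v,u=samp(pose(*SL,np.c_[np.full(n,x),ys,np.full(n,.07)])); d=np.diff(v); i=np.argsort(-abs(d))[:6]; print("x",x*1e3,sorted([(round(ys[j]*1e3+.5,1),int(d[j])) for j in i]))
for y in(-.09,-.08,-.07):
    xs=np.linspace(-.1,.1,201); v,u=samp(pose(*SL,np.c_[xs,np.full(201,y),np.full(201,.07)])); d=np.abs(np.diff(v)); print("y",y,[(round(xs[j]*1e3,1),int(d[j])) for j in np.nonzero(d>9)[0]][:24])
t=vision.grab_frame("scene");hsv=cv2.cvtColor(t["pixels"],cv2.COLOR_RGB2HSV)
m=((hsv[...,0]<18)&(hsv[...,0]>3)&(hsv[...,1]>120)&(hsv[...,2]>40)); u=proj(t,seat+up*.025)[0];x0,y0=(u-35).astype(int); r,c=np.nonzero(m[y0:y0+70,x0:x0+70]); print("orange rows",r.min()+y0,r.max()+y0,"cols",c.min()+x0,c.max()+x0)
E
python3 chk.py
```

```text
[0.6301 0.1037 0.2602] [ 3.1357e+00 -8.0000e-04  1.5911e+00] [ 0.3 -0.  -0.3]
x -65.0 [(np.float64(-122.5), -29), (np.float64(-121.5), -37), (np.float64(-120.5), -31), (np.float64(-100.5), 22), (np.float64(-99.5), 25), (np.float64(-98.5), 22)]
x -40.0 [(np.float64(-122.5), -25), (np.float64(-121.5), -37), (np.float64(-120.5), -30), (np.float64(-100.5), 20), (np.float64(-99.5), 25), (np.float64(-98.5), 23)]
x 40.0 [(np.float64(-121.5), -32), (np.float64(-120.5), -36), (np.float64(-119.5), -31), (np.float64(-99.5), 34), (np.float64(-98.5), 35), (np.float64(-97.5), 25)]
x 65.0 [(np.float64(-121.5), -20), (np.float64(-120.5), -25), (np.float64(-119.5), -22), (np.float64(-99.5), 34), (np.float64(-98.5), 35), (np.float64(-97.5), 28)]
y -0.09 [(np.float64(-100.0), 10), (np.float64(-99.0), 13), (np.float64(-98.0), 11), (np.float64(-87.0), 11), (np.float64(-86.0), 16), (np.float64(-85.0), 16), (np.float64(-84.0), 12), (np.float64(-14.0), 10), (np.float64(-13.0), 20), (np.float64(-12.0), 29), (np.float64(-11.0), 22), (np.float64(-10.0), 10), (np.float64(9.0), 22), (np.float64(10.0), 35), (np.f
[... 359 characters left out ...]
.0), 18), (np.float64(13.0), 14), (np.float64(14.0), 9), (np.float64(22.0), 15), (np.float64(23.0), 13), (np.float64(24.0), 9), (np.float64(27.0), 14), (np.float64(28.0), 18), (np.float64(29.0), 12), (np.float64(44.0), 11), (np.float64(45.0), 12), (np.float64(46.0), 11)]
y -0.07 [(np.float64(-99.0), 11), (np.float64(-98.0), 14), (np.float64(-97.0), 9), (np.float64(-13.0), 12), (np.float64(-12.0), 23), (np.float64(-11.0), 24), (np.float64(-10.0), 16), (np.float64(8.0), 9), (np.float64(9.0), 20), (np.float64(10.0), 23), (np.float64(11.0), 20), (np.float64(12.0), 11), (np.float64(45.0), 12), (np.float64(46.0), 18), (np.float64(47.0), 17), (np.float64(48.0), 11)]
orange rows 228 257 cols 416 437
```

Run:
```python
from cell import robot,vision
from h import *
st=robot.state(); f=vision.grab_frame("wrist"); E=wristE(st,f)
g=cv2.GaussianBlur(cv2.cvtColor(f["pixels"],cv2.COLOR_RGB2GRAY),(3,3),0).astype(np.float32)
for x in(-.065,-.05,-.035,.035,.05,.065):
    ys=np.arange(-.105,-.05,.001); u=proj(f,pose(*SL,np.c_[np.full(len(ys),x),ys,np.full(len(ys),.07)]),E).astype(np.float32)
    v=cv2.remap(g,u[:,:1],u[:,1:],1)[:,0]; d=np.diff(v); lo=d[:15]; hi=d[35:]
    print(x,"outer",round((ys[:15]+.0005)@lo.clip(0)/lo.clip(0).sum()*1e3,1),"inner v",v[36:].astype(int).tolist())
for n in ["scene","top"]:
    t=vision.grab_frame(n); print(n,[(d,[(np.round(e["extent"]).tolist(),round(e["score"],2)) for e in vision.find_in(t,d)[:2]]) for d in ["squeeze","shaker","green_sleeve","white_sleeve"]])
```

```text
-0.065 outer -99.2 inner v [126, 125, 125, 125, 124, 124, 124, 124, 121, 116, 111, 111, 120, 130, 134, 135, 135, 135, 135]
-0.05 outer -99.0 inner v [126, 126, 126, 125, 124, 124, 124, 124, 121, 116, 111, 111, 121, 129, 134, 135, 134, 134, 134]
-0.035 outer -98.7 inner v [125, 125, 126, 126, 125, 124, 123, 123, 121, 117, 112, 112, 121, 129, 133, 135, 135, 136, 136]
0.035 outer -98.5 inner v [121, 121, 122, 123, 122, 121, 121, 120, 120, 116, 111, 111, 116, 127, 142, 157, 171, 180, 185]
0.05 outer -98.6 inner v [186, 187, 188, 188, 188, 188, 188, 188, 185, 176, 159, 144, 143, 159, 179, 187, 188, 188, 188]
0.065 outer -98.4 inner v [186, 187, 188, 188, 187, 187, 187, 187, 184, 174, 157, 141, 140, 157, 176, 186, 188, 188, 188]
scene [('squeeze', [([304.0, 244.0, 31.0, 82.0], 0.97)]), ('shaker', [([296.0, 226.0, 22.0, 38.0], 0.8)]), ('green_sleeve', [([202.0, 237.0, 22.0, 21.0], 0.67), ([150.0, 235.0, 119.0, 62.0], 0.31)]), ('white_sleeve', [([163.0, 238.0, 22.0, 24.0], 0.78)])]
top [('squeeze', [([236.0, 89.0, 25.0, 47.0], 0.84), ([174.0, 117.0, 58.0, 78.0], 0.71)]), ('shaker', [([247.0, 165.0, 20.0, 22.0], 0.7), ([174.0, 120.0, 61.0, 74.0], 0.47)]), ('green_sleeve', []), ('white_sleeve', [([352.0, 151.0, 21.0, 17.0], 0.53), ([174.0, 119.0, 59.0, 72.0], 0.45)])]
```

The bar is flush: its outer edge meets the fence along the whole length, with 39–40 mm from there to the inner edge. The knob is within 1–2 mm of the fence's middle, the sleeve is home, and the shaker, squeeze bottle and other two sleeves are where they were. Handing in.

```bash
python3 -c "
from cell import robot
print(robot.finish_job())"
```

```text
the job is handed in; nothing more can be done
None
```

The job is handed in after about 26 s of robot time: the orange sleeve sits home on the collar without having dropped, and the steel bar lies flush along the fence and centred to within 1–2 mm; I viewed 11 pictures, one over the limit of 10.

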